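# Re-arm the tripped over-temperature cut-out of a heating-block incubator

## Robot

A 6-joint arm with a two-finger parallel gripper is mounted at the origin on the work surface. World frame = base frame: x ahead of the robot, y to its left, z up, the work surface at z = 0. Lengths are in m, angles in rad, forces in N, time in s.
With the tool pointing down it reaches from about 0.275 to 0.85 m from the base axis. Payload 5.2 kg.
Tool frame: the origin (TCP) lies at the very end of the fingers, on their centre line; the grasp point (between the pads) lies 19 mm behind it; z points along the fingers, y is the direction in which the jaws open and shut (so a half turn about z gives the same grasp; the last joint's range is limited). The gripper opens to 85 mm and grips with 20 to 120 N. Pads are 22 mm wide; open, the fingers measure 114 mm over their backs; the gripper's body (76 mm by 85 mm) begins 54 mm behind the grasp point. The pads swing forward as they close: fully open they stand 13 mm farther back than shut.
Start: joints at [1.013, 0.259, 1.535, -0, 1.348, -0.203], TCP at [0.191, 0.516, 0.231] pointing down, gripper open.
Joint ranges: [-3.14, 3.14], [-0.91, 2.08], [0.19, 2.58], [-1.22, 4.36], [0.22, 2.71], [-3.12, 3.12]. Speed limits (rad/s): [2.57, 2.57, 3.14, 3.14, 3.14, 3.14].

## Interface

Orientations are given as a rotation vector (axis times angle).
In Python, from station import get_state, get_image, camera_model, close_job gives the robot as it stands.
- The arm moves only by the tool carry_out, never from a script. Its argument "increments" is a list of rows, each an object of numbers: "x", "y", "z": the shift along the tool's x, y, z normalised to -1 to 1, where 1 is 80 mm; "ax", "ay", "az": the turn, a rotation vector about the tool's x, y, z normalised to -1 to 1, where 1 is 60 degrees; "jaw": the opening, from 0 (shut) to 1 (fully open). A call has 1 to 10 rows; each row is the pose to reach, as a shift and turn from the pose commanded when the call began, along the tool's axes at that moment; what a row does not reach only later rows make up. A row lasts 1/12 s, in which the tool goes at most 41.7 mm and 7.16 degrees, less where a joint would pass 70% of its speed; a pose out of reach is approached as far as the arm can. A call with a number of a shift or a turn outside -1 to 1 is refused whole. A call with a gripper value outside its range is refused whole. The fingers move at their own pace and stop on an object; "force" is the grip in N (left out, the last holds). Time passes only in rows, so rows that repeat a pose let the fingers close. It gives the time, the measured TCP pose, the force and the opening at its end, in the units of the state.
- get_state(): the state, without advancing time (a new reading comes with each control period).
- get_image(name): name is "side" or "top"; returns (picture, depth): 420x560x3 uint8, red, green, blue; 420x560 float32, m along the optical axis (not along the pixel's ray), 0 where there is no reading.
- camera_model(name): a dict with "fx", "fy", "cx", "cy" (pixels), "R" (3x3) and "t" (3): a world point X has camera coordinates R X + t. Camera axes: x right, y down, z forward; pixel columns grow to the right and rows downward; lengths in m; the calibration is good to about 2 mm. A picture is of the moment at which its call begins. camera_model takes no time and is no camera call.
- close_job(): hands the job in, once; it reports no verdict.
The state is a dict: "clock": time; "q": joint angles; "dq": joint speeds; "tau": joint torques, N m; "position": TCP position; "eef_rot": TCP orientation; "force": force on the tool from outside, world axes, zero at the start; "torque": the same for the moment, N m; "width": finger opening in m.
Only numpy, scipy, OpenCV 4.12 (cv2) and the standard library are available. Lean on these libraries where they do the work, as an engineer would, in place of code of your own. Each camera call takes 0.05 s, during which the arm holds its last target.

## Task

The heating-block incubator has tripped its over-temperature cut-out: swing the drop-front door on its sloping front fully open, take the steel probe out of the tool block, reach its thin end through the round bore in the panel behind the door and push the recessed reset button all the way in. Finish while holding: the probe stays in the gripper and keeps the button pressed in, with the door left open. Leave the other tools in the block and everything else on the bench where they are.

Things in the scene. Friction and masses are not known exactly. Their poses are not given: they have to be found in the camera images.
- incubator: Heating-block incubator, fixed, cream, 360 mm wide (y), 360 deep (x). Origin on the table under the middle of its front edge; x into the machine, z up. Front 50 mm high, then sloping up and back at 35 deg to a flat top 170 mm high (from x = 171 mm); clear cover on top up to 218 mm (x 180 to 346). Left (+y) half of the slope: display and keys. Right half: the door.
- door (a joint): Drop-front door in rad: 0 shut (in the sloping front), 2.2 fully open at its stop, lying forward nearly level. A 5 mm plate 144 mm long up the slope, 157 mm wide, hinged along its lower edge, level, along the incubator's y. Its weight (about 0.25 kg) keeps it shut; past upright (0.96 rad) it drops open by itself, damped, in about 1.5 s.
- door_handle (a point): Middle of the door's handle: level round steel bar, 10 mm diameter, 84 mm long between two 9 mm posts, along the incubator's y; 126 mm up the door from the hinge line, 36 mm out from it (30 mm clear of the plate's face to its centre line), 18 mm below the door's free edge. Axes turn with the door: x up the door away from the hinge, y along the bar, z out of the face.
- door_hinge (a point): Middle of the door's hinge line, fixed on the incubator; axes as incubator. The door opens about this point's y axis, its free edge going from up-and-back over upright towards the front edge (-x) and down.
- reset_mouth (a point): Centre of the mouth of the reset bore in the grey panel behind the door, fixed. Bore 15 mm diameter, 22 mm deep, square to the panel. Axes: x up the slope, y the incubator's y, z straight out of the panel (35 deg from vertical, leaning to the front); the probe goes in along -z. 86 mm up the slope from its front edge, 25 mm to +y of the door's middle line.
- panel: The grey panel, origin and axes as reset_mouth, sunk 30 mm below the sloping front and parallel to it. The bay's opening is 146 mm up the slope by 160 mm wide; its nearest wall is 55 mm from the bore. Two raised caps on the panel at x, y = (0, -50) and (52, -12) mm, 10 and 8 mm high, are a fuse and a setting spindle, not the reset.
- reset_cap (a point): Centre of the top of the reset button, a white cap of 13 mm diameter down in the bore, 14 mm below the mouth when not pressed; axes as reset_mouth; it moves with the button.
- reset (a joint): Travel of the spring reset button in m: 0 out, 0.006 fully in against its stop. About 2 N starts it and 6 N holds it fully in; it springs back out when let go.
- block: Tool block, fixed, white plastic, 62 mm (x) by 170 mm (y) by 75 mm high, origin under its middle, z up. Three bores of 13.5 mm diameter along its y, at -55, 0 and +55 mm, 67 mm deep, hold three upright tools; which tool stands in which bore varies.
- probe_grip (a point): Blunt steel probe, 185 mm long, about 60 g: thin end 6 mm diameter, 42 mm long; round handle 12 mm diameter, 143 mm long. This point is on its axis, 142 mm from the tip, 43 mm from the handle's top. Stands tip down in the block, tip 8 mm and top 193 mm above the table: the tallest tool there, all steel. z runs along it from tip to handle.
- probe_tip (a point): Centre of the flat end of the probe's thin end; axes as probe_grip.
- marker_mid (a point): Marker standing in the block, to stay there: 12 mm body with a 15 mm black cap, top 141 mm above the table. Point on its axis, 98 mm above the table.
- brush_mid (a point): Soft brush standing bristles up in the block, to stay there: 12 mm wooden handle, top 146 mm above the table. Point on its axis, 98 mm above the table.
- plate_mid (a point): Bystander: clear culture plate 86 x 128 x 21 mm, loose. Point half-way up.
- media_mid (a point): Bystander: round glass bottle, 72 mm diameter, 150 mm high, loose. Point half-way up.
- tipbox_mid (a point): Bystander: pipette-tip box 85 x 122 x 90 mm, loose. Point half-way up.
- beaker_mid (a point): Bystander: glass beaker 68 mm diameter, 85 mm high, loose. Point half-way up.
- flask_mid (a point): Bystander: flat clear culture flask lying down, 100 x 75 x 34 mm with a white screw cap, loose. Point at the body's centre.
- timer_mid (a point): Bystander: white bench timer 65 x 65 x 18 mm, loose. Point half-way up.

How it is judged:
On the way:
1. the door hangs fully open (value of joint door above 1.9 rad), for 0.2 s.
At the end, for the whole second after the job is handed in: The door is open (over 1.9 rad) and the probe, gripped by the fingers (over 2 N), holds the reset button in (over 4.2 of 6 mm, over 2 N), its tip within 9 mm of the middle of the cap; nothing of the robot touches the button itself (value of joint door above 1.9 rad and value of joint reset above 0.0042 m and contact force between probe and reset above 2 N and contact force between the fingers and probe above 2 N and distance between probe_tip and reset_cap below 0.009 m and contact force between each of the arm, the fingers and reset below 0.5 N); the arm keeps its last pose, push and grip.
It fails at once if the marker or the brush is moved more than 40 mm (pulled out of the block) (distance of any of marker_mid, brush_mid from where it was at the start of the episode above 0.04 m).
It fails at once if the culture plate, media bottle, tip box, beaker, flask or timer is moved more than 40 mm (distance of any of plate_mid, media_mid, tipbox_mid, beaker_mid, flask_mid, timer_mid from where it was at the start of the episode above 0.04 m).
It also fails if it takes over 61 s, if anything falls off the work surface, if the arm or the gripper's body presses on something with over 40 N, if the wrist force passes 120 N, or if a joint passes its speed limit or range.

## Working session

There is one attempt and no reset: what is moved stays moved. The work goes in short steps, Python scripts to look and compute and a tool call to move; the robot and the scene stay as the last step left them, time stands still between calls to the robot, and variables do not carry over. Pictures are saved under pics/ and viewed, and the job is handed in when it is done.

Besides the shell and the picture viewer there is one more tool, called after "Request:" as name(argument=value, ...), one argument or row to a line, values as JSON. carry_out: Moves the arm, as the interface text tells. Its arguments: {"type":"object","properties":{"increments":{"type":"array"},"force":{"type":"number"}},"required":["increments"]}

```bash
ls; mkdir -p pics; python3 - <<'E'
from station import *
import numpy as np, cv2
s=get_state();print(s)
for n in("side","top"):
    im,d=get_image(n);cv2.imwrite(f"pics/{n}0.png",im[:,:,::-1]);np.savez(f"{n}0.npz",im=im,d=d);print(n,camera_model(n))
E
```

```text
pics
{'clock': 0.0, 'q': array([ 1.01317305e+00,  2.59365108e-01,  1.53610851e+00,  6.12257555e-06,
        1.34800130e+00, -2.02831522e-01]), 'dq': array([-9.70960942e-05, -1.14544448e-03, -2.13047733e-03,  2.21721368e-03,
       -1.95089999e-05,  1.72484815e-03]), 'tau': array([-2.12708823e-03, -4.46032047e+01, -2.90569568e+01, -6.72585411e-04,
        1.16716142e-02, -2.66449331e-05]), 'position': array([0.19076807, 0.51528092, 0.2304526 ]), 'eef_rot': array([-5.54264811e-01, -3.09159568e+00,  2.74139356e-03]), 'force': array([ 0.18148022, -0.27797793,  0.02660527]), 'torque': array([ 0.00758079, -0.02908969, -0.02001159]), 'width': 0.08552311863841576}
side {'fx': 530.2315059894026, 'fy': 530.2315059894026, 'cx': 283.5386263740204, 'cy': 210.53397098219642, 'R': array([[ 0.96505872, -0.26076363, -0.02576829],
       [-0.16225914, -0.51747948, -0.84017079],
       [ 0.20575142,  0.81499529, -0.54170937]]), 't': array([-0.48770247,  0.22001338,  1.46192331])}
top {'fx': 544.9663236991598, 'fy': 544.9663236991598, 'cx': 284.5537229381343, 'cy': 200.3188313004689, 'R': array([[ 0.01764275, -0.99979763, -0.00966554],
       [-0.99706841, -0.01687309, -0.07463171],
       [ 0.07445352,  0.01095391, -0.99716432]]), 't': array([0.01187232, 0.49640336, 1.64985444])}
```

View pics/side0.png

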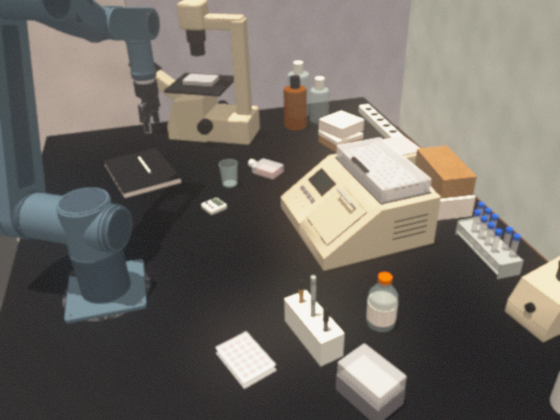

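View pics/top0.png

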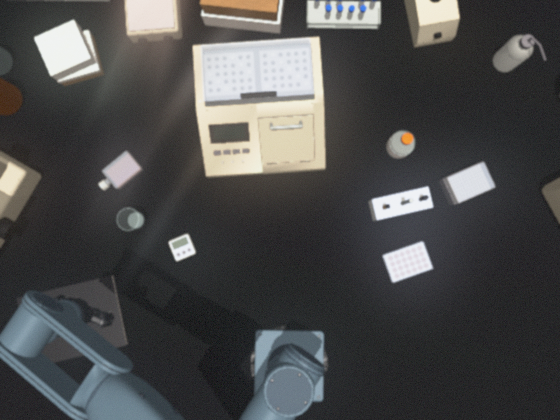

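The side view shows the probe in the middle bore (tip of its handle at about (313,278)). The door handle is at about (286,126) in the top view and the block spans about (370–433,187–220). I'll measure these next.

```bash
cat > h.py <<'E'
import numpy as np, cv2
from station import *
def cloud(n,d):
    m=camera_model(n);v,u=np.mgrid[:420,:560]
    P=np.stack([(u-m['cx'])/m['fx']*d,(v-m['cy'])/m['fy']*d,d],-1)
    W=(P-m['t'])@m['R']; W[d<=0]=np.nan
    return W
def proj(n,X):
    m=camera_model(n);c=np.atleast_2d(X)@m['R'].T+m['t']
    return np.c_[c[:,0]/c[:,2]*m['fx']+m['cx'],c[:,1]/c[:,2]*m['fy']+m['cy']]
def grab(tag,n):
    im,d=get_image(n);cv2.imwrite(f"pics/{n}{tag}.png",im[:,:,::-1]);np.savez(f"{n}{tag}.npz",im=im,d=d);return im,d
E
python3 - <<'E'
from h import *
for n in("top","side"):
    z=np.load(n+"0.npz");W=cloud(n,z['d'])
    print(n)
    pts=dict(top=[(213,158),(200,100),(290,98),(290,160),(286,126),(404,200),(386,206),(424,198),(400,210),(300,250),(268,115),(305,113)],
             side=[(313,278),(314,290),(325,312),(300,295),(345,203),(300,215),(350,190),(420,230),(314,325)])[n]
    for p in pts: print(p,W[p[1],p[0]].round(4))
# incubator front edge / slope from both
for n,roi in(("top",(190,30,330,180)),("side",(280,150,440,265))):
    z=np.load(n+"0.npz");W=cloud(n,z['d']);x0,y0,x1,y1=roi
    Q=W[y0:y1,x0:x1].reshape(-1,3);Q=Q[np.isfinite(Q[:,0])&(Q[:,2]>.035)]
    for lo,hi in((.045,.06),(.09,.11),(.14,.16)):
        s=Q[(Q[:,2]>lo)&(Q[:,2]<hi)];print(n,lo,len(s),s.min(0).round(3),s.max(0).round(3))
z=np.load("top0.npz");im=z['im'];
cv2.imwrite("pics/z1.png",cv2.resize(im[90:180,190:335,::-1],None,fx=5,fy=5,interpolation=cv2.INTER_CUBIC))
cv2.imwrite("pics/z2.png",cv2.resize(im[170:235,355:505,::-1],None,fx=5,fy=5,interpolation=cv2.INTER_CUBIC))
z=np.load("side0.npz");im=z['im'];
cv2.imwrite("pics/z3.png",cv2.resize(im[260:370,270:410,::-1],None,fx=5,fy=5,interpolation=cv2.INTER_CUBIC))
cv2.imwrite("pics/z4.png",cv2.resize(im[140:265,275:440,::-1],None,fx=4,fy=4,interpolation=cv2.INTER_CUBIC))
E
```

```text
top
(213, 158) [0.6133 0.2339 0.0842]
(200, 100) [0.765  0.2627 0.1701]
(290, 98) [0.7706 0.0085 0.185 ]
(290, 160) [0.6122 0.0058 0.0765]
(286, 126) [0.6929 0.0183 0.1771]
(404, 200) [ 0.4991 -0.3334  0.0717]
(386, 206) [ 0.4758 -0.2684  0.1398]
(424, 198) [ 0.5004 -0.3758  0.1393]
(400, 210) [ 0.4694 -0.3221  0.0694]
(300, 250) [ 0.3452 -0.0295 -0.0009]
(268, 115) [0.729  0.0704 0.1529]
(305, 113) [ 0.7352 -0.0347  0.1578]
side
(313, 278) [ 0.49   -0.3294  0.1897]
(314, 290) [ 0.4905 -0.3357  0.1593]
(325, 312) [ 0.4996 -0.3872  0.1362]
(300, 295) [ 0.4746 -0.2759  0.0971]
(345, 203) [0.702  0.0244 0.1375]
(300, 215) [0.5918 0.1178 0.0585]
(350, 190) [0.7321 0.0638 0.154 ]
(420, 230) [ 0.9024 -0.0714  0.0636]
(314, 325) [ 0.4837 -0.3584  0.0732]
top 0.045 575 [ 0.564 -0.097  0.045] [0.623 0.258 0.06 ]
top 0.09 1330 [ 0.607 -0.093  0.09 ] [0.712 0.266 0.11 ]
top 0.14 1625 [ 0.678 -0.087  0.14 ] [0.758 0.272 0.16 ]
side 0.045 985 [ 0.565 -0.103  0.045] [1.11  0.372 0.06 ]
side 0.09 1504 [ 0.62  -0.099  0.09 ] [1.06  0.273 0.11 ]
side 0.14 1657 [ 0.688 -0.093  0.14 ] [1.122 0.281 0.16 ]
```

View pics/z1.png

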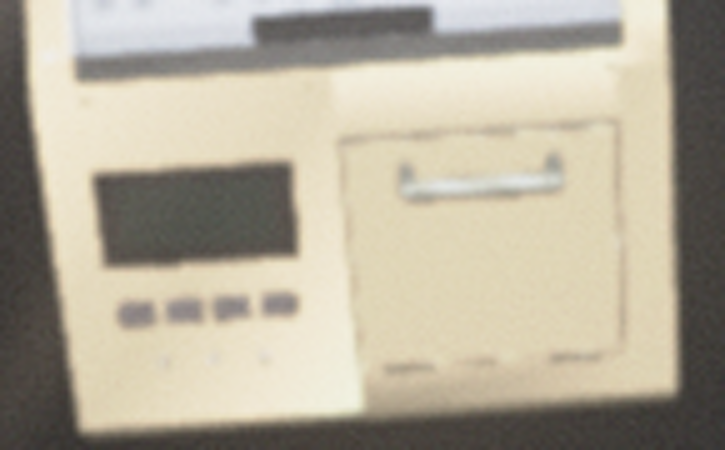

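View pics/z2.png

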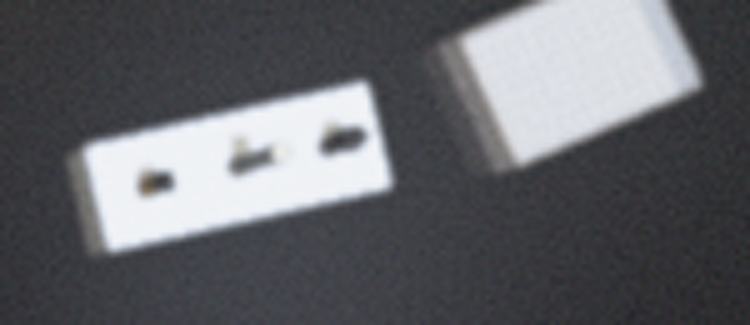

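View pics/z3.png

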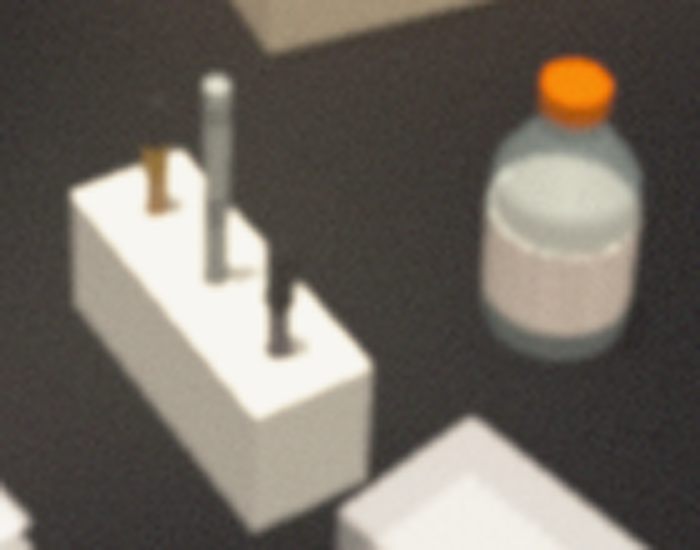

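View pics/z4.png

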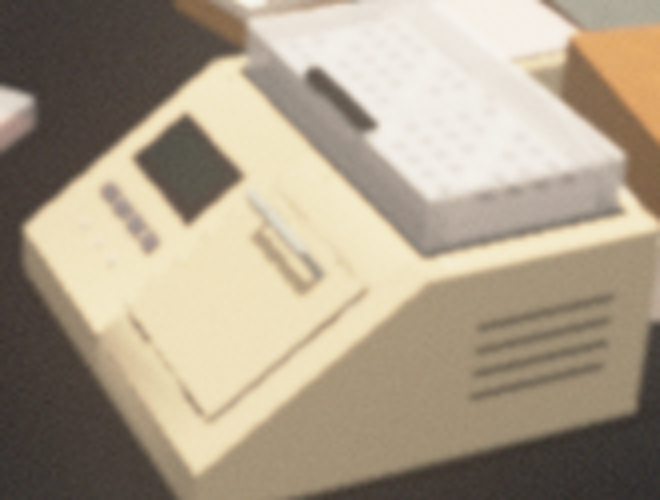

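```bash
python3 - <<'E'
from h import *
from scipy.optimize import least_squares
Rz=lambda a:np.array([[np.cos(a),-np.sin(a),0],[np.sin(a),np.cos(a),0],[0,0,1]])
# slope plane fits
for n,poly in(("top",[(262,135),(312,132),(313,158),(264,161)]),("side",[(312,210),(330,195),(345,215),(326,240)])):
    z=np.load(n+"0.npz");W=cloud(n,z['d']);m=np.zeros((420,560),np.uint8);cv2.fillPoly(m,[np.array(poly)],1)
    Q=W[m>0];Q=Q[np.isfinite(Q[:,0])]
    for _ in range(3):
        c=Q.mean(0);u,s,v=np.linalg.svd(Q-c,full_matrices=False);nn=v[2]*np.sign(v[2,2]);r=(Q-c)@nn;Q=Q[abs(r)<2.5*r.std()]
    print(n,len(Q),"normal",nn.round(3),"tilt",np.degrees(np.arccos(nn[2])),"yaw",np.degrees(np.arctan2(-nn[1],-nn[0])),"rms",r.std(),
      "x at z=.05,y=.1:",c[0]-(nn[1]*(.1-c[1])+nn[2]*(.05-c[2]))/nn[0])
# corner fits
obs=[]
a,b,c_,d_=[0,.18,.05],[0,-.18,.05],[.171,.18,.17],[.171,-.18,.17]
T=lambda p,s,o:np.array(p)/s+o-0.5+0.5/s
sd=[(a,T((22,232),4,(275,140))),(b,T((198,473),4,(275,140))),(d_,T((425,280),4,(275,140))),(c_,T((222,62),4,(275,140)))]
tp=[([0,.18,0.0],T((80,432),5,(190,90))),([0,-.18,0.0],T((680,395),5,(190,90)))]
def res(p,sel):
    out=[]
    for n,l in sel:
        for X,uv in l: out.append(proj(n,Rz(p[2])@np.array(X)+[p[0],p[1],0])[0]-uv)
    return np.concatenate(out)
for sel in ([("side",sd)],[("top",tp)],[("side",sd),("top",tp)]):
    f=least_squares(res,[.6,.09,0],args=(sel,));print(f.x.round(4),np.degrees(f.x[2]),f.fun.round(1))
# block
B=[[.031,.085,.075],[.031,-.085,.075],[-.031,-.085,.075],[-.031,.085,.075]]
tb=[(X,T(p,5,(355,170))) for X,p in zip(B,[(82,145),(368,80),(393,187),(106,252)])]
sb=[(X,T(p,5,(270,260))) for X,p in zip(B,[(180,150),(372,365),(257,415),(72,190)])]
for sel in ([("top",tb)],[("side",sb)],[("top",tb),("side",sb)]):
    f=least_squares(res,[.49,-.33,0],args=(sel,));print("block",f.x.round(4),np.degrees(f.x[2]),f.fun.round(1))
# probe top in each: ray at z=.193
def ray(n,uv,z):
    m=camera_model(n);C=-m['R'].T@m['t'];d=m['R'].T@np.array([(uv[0]-m['cx'])/m['fx'],(uv[1]-m['cy'])/m['fy'],1]);return C+d*(z-C[2])/d[2]
print("probe top side",ray("side",T((216,83),5,(270,260)),.193),"base",ray("side",T((216,280),5,(270,260)),.075))
print("probe top top",ray("top",T((281,152),5,(355,170)),.193))
E
```

```text
top 1337 normal [-0.579 -0.049  0.814] tilt 35.55198835575672 yaw 4.796670416520337 rms 0.003064591789847701 x at z=.05,y=.1: 0.5666812218549475
side 780 normal [-0.576 -0.043  0.816] tilt 35.301468096399915 yaw 4.300279267322361 rms 0.002197023432168823 x at z=.05,y=.1: 0.5705267186959863
[0.5811 0.0784 0.0769] 4.406915253653331 [ 0.8 -1.4 -0.5  0.7  0.8  0.4 -1.2 -0.2]
[0.5838 0.0812 0.0785] 4.49900315772413 [ 2.2 -0.1 -2.2  0.1]
[0.5823 0.0803 0.0766] 4.386009345018855 [ 1.  -1.7 -0.3  0.3  1.  -0.  -1.  -0.5  2.5  0.3 -1.9  0.7]
block [ 0.4905 -0.327   0.2384] 13.66015845360446 [ 0.6  0.3 -0.6  0.7 -0.6 -0.3  0.6 -0.6]
block [ 0.4911 -0.3264  0.2387] 13.677424808085819 [ 0.1 -0.2  0.  -0.2 -0.1  0.1  0.1  0.3]
block [ 0.4908 -0.3267  0.2387] 13.677323930468093 [ 0.5  0.2 -0.7  0.6 -0.7 -0.4  0.5 -0.7  0.  -0.1 -0.  -0.1 -0.2  0.2
 -0.   0.4]
probe top side [ 0.49027209 -0.32710571  0.193     ] base [ 0.48984409 -0.33003343  0.075     ]
probe top top [ 0.48981899 -0.32665689  0.193     ]
```

```bash
cat > model.py <<'E'
from h import *
Rz=lambda a:np.array([[np.cos(a),-np.sin(a),0],[np.sin(a),np.cos(a),0],[0,0,1]])
S=np.radians(35)
up=np.array([np.cos(S),0,np.sin(S)]);nn=np.array([-np.sin(S),0,np.cos(S)])
E
python3 - <<'E'
from model import *
from scipy.optimize import least_squares
for n,poly in(("top",[(212,160),(255,158),(256,168),(214,171)]),("side",[(284,198),(296,208),(303,213),(295,214)]),("top",[(325-9,125),(321,125),(323,160),(318,160)])):
    z=np.load(n+"0.npz");W=cloud(n,z['d']);m=np.zeros((420,560),np.uint8);cv2.fillPoly(m,[np.array(poly)],1)
    Q=W[m>0];Q=Q[np.isfinite(Q[:,0])]
    # fixed normal: offset
    R=Rz(np.radians(4.4));N=R@nn
    off=np.median(Q@N); 
    # at y=.08,z=.05
    print(n,len(Q),"x front at y=.08:",(off-N[1]*.08-N[2]*.05)/N[0], np.std(Q@N))
a,b,c_,d_=[0,.18,.05],[0,-.18,.05],[.171,.18,.17],[.171,-.18,.17]
T=lambda p,s,o:np.array(p)/s+o-0.5+0.5/s
sd=[(a,T((22,232),4,(275,140))),(b,T((198,473),4,(275,140))),(d_,T((425,280),4,(275,140))),(c_,T((222,62),4,(275,140)))]
tp=[(a,T((80,432),5,(190,90))),(b,T((680,395),5,(190,90)))]
def res(p,sel):
    return np.concatenate([proj(n,Rz(p[2])@np.array(X)+[p[0],p[1],0])[0]-uv for n,l in sel for X,uv in l])
for sel in ([("side",sd)],[("top",tp)],[("side",sd),("top",tp)]):
    f=least_squares(res,[.6,.09,0],args=(sel,));print(f.x.round(4),np.degrees(f.x[2]),f.fun.round(1))
x,y,w=f.x;
R=Rz(w)
# overlay: hinge guess. panel bay centre: opening 146, bore 86 up slope from front edge. door middle y= ? draw slope grid & measure door edges
T0=np.array([x,y,0])
def inv(n,uv,h):  # intersect with plane h out of slope -> (s up slope, y)
    m=camera_model(n);C=-m['R'].T@m['t'];d=m['R'].T@np.array([(uv[0]-m['cx'])/m['fx'],(uv[1]-m['cy'])/m['fy'],1])
    P0=T0+R@(np.array([0,0,.05])+h*nn);N=R@nn;k=((P0-C)@N)/(d@N);X=C+k*d
    l=R.T@(X-P0);return np.array([l@up,l[1]])
for h in(0,.006):
  print("h",h)
  for p in((340,140),(617,122),(625,350),(362,370)): print("top door",inv("top",T(p,5,(190,90)),h).round(4))
  for p in((130,318),(207,417),(368,290),(285,195)): print("side door",inv("side",T(p,4,(275,140)),h).round(4))
for p in((402,188),(562,180)): print("handle top",inv("top",T(p,5,(190,90)),.036).round(4))
for p in((250,193),(320,275)): print("handle side",inv("side",T(p,4,(275,140)),.036).round(4))
E
```

```text
top 504 x front at y=.08: 0.5768578757754719 0.00346086760057903
side 89 x front at y=.08: 0.5816700275932593 0.0025844842972182675
top 215 x front at y=.08: 0.5775707391399992 0.003250940557514288
[0.5811 0.0784 0.0769] 4.406915253653331 [ 0.8 -1.4 -0.5  0.7  0.8  0.4 -1.2 -0.2]
[0.5775 0.0789 0.0784] 4.493807904317016 [ 0.5 -0.  -0.4  0. ]
[0.5799 0.0783 0.0774] 4.432583902423034 [ 0.4 -1.3 -0.9  0.8  0.4  0.4 -1.6 -0.1  0.6 -0.8 -0.3 -0.7]
h 0
top door [0.1746 0.0107]
top door [ 0.1753 -0.1476]
top door [ 0.0302 -0.1484]
top door [0.0275 0.0093]
side door [ 0.0279 -0.0016]
side door [ 0.0314 -0.1418]
side door [ 0.1754 -0.1482]
side door [ 0.1772 -0.0093]
h 0.006
top door [0.177  0.0104]
top door [ 0.1777 -0.1473]
top door [ 0.0332 -0.148 ]
top door [0.0305 0.009 ]
side door [ 0.0285 -0.0089]
side door [ 0.032  -0.1483]
side door [ 0.1752 -0.1547]
side door [ 0.177  -0.0166]
handle top [ 0.1581 -0.0235]
handle top [ 0.1571 -0.1136]
handle side [ 0.1579 -0.0251]
handle side [ 0.1566 -0.1442]
```

```bash
cat >> model.py <<'E'
from scipy.spatial.transform import Rotation as Ro, Slerp
X0,Y0,W0=.579,.0785,np.radians(4.43)
RI=Rz(W0);T0=np.array([X0,Y0,0])
def slope(s,y,h): return T0+RI@(np.array([0,y,.05])+s*up+h*nn)
HY=-.069; HS=.0315
def handle(phi): # phi rad
    a=np.radians(35)+phi; u=np.array([-0+np.cos(a),0,np.sin(a)]);n=np.array([-np.sin(a),0,np.cos(a)])
    return T0+RI@(np.array([0,HY,.05])+HS*up+.126*u+.036*n)
def ori(t,yaw=W0): # tool pointing down, leaning t towards +x of frame yaw; jaw y radial
    R=Rz(yaw)@np.array([[0,np.cos(t),np.sin(t)],[1,0,0],[0,np.sin(t),-np.cos(t)]])
    return R
def cur():
    s=get_state();return s['position'],Ro.from_rotvec(s['eef_rot']).as_matrix()
def rows(p,R,targets,dec=3):
    """targets list of (p,R) -> rows relative to p,R"""
    out=[]
    for tp,tR in targets:
        d=R.T@(tp-p)/.08; r=Ro.from_matrix(R.T@tR).as_rotvec()/np.radians(60)
        out.append(np.r_[d,r].round(dec))
    return np.array(out)
def chain(p,R,tp,tR,per=.075,ang=50):
    """split into calls, each one target"""
    d=tp-p;r=Ro.from_matrix(R.T@tR);n=int(max(np.ceil(np.linalg.norm(d)/per),np.ceil(np.degrees(r.magnitude())/ang),1))
    for i in range(1,n+1):
        q=p+(tp-p)/(n-i+1);Q=R@Ro.from_rotvec(Ro.from_matrix(R.T@tR).as_rotvec()/(n-i+1)).as_matrix()
        o=rows(p,R,[(q,Q)],2)[0];print(i,o.tolist())
        p,R=p+R@o[:3]*.08,R@Ro.from_rotvec(o[3:]*np.radians(60)).as_matrix()
    return p,R
E
python3 - <<'E'
from model import *
p,R=cur()
t=np.radians(20)
O=ori(t);z=O[:,2]
print("handle",handle(0),handle(1.2),"bore",slope(.086,HY+.025,-.03))
tgt=handle(0)+z*(.015-.10)
print("hover",tgt)
p,R=chain(p,R,p+[.02,0,.07],R)
mid=np.array([.50,.25,.32])
p,R=chain(p,R,mid,Rz(np.radians(-30))@R,per=.1)
print();p,R=chain(p,R,tgt,O,per=.1)
E
```

```text
handle [0.69237357 0.01807658 0.16982776] [0.54532326 0.00668422 0.18189447] bore [0.6697911  0.04140197 0.07475301]
hover [0.66338872 0.01583105 0.24970164]
1 [-0.23, 0.09, -0.88, 0.0, 0.0, 0.0]
1 [-1.14, -0.46, -0.06, -0.0, 0.0, 0.12]
2 [-1.18, -0.32, -0.06, -0.0, 0.0, 0.13]
3 [-1.22, -0.16, -0.06, -0.0, 0.0, 0.12]
4 [-1.23, 0.0, -0.06, 0.0, 0.0, 0.13]

1 [-1.19, -0.1, 0.29, -0.11, -0.03, 0.19]
2 [-1.17, 0.1, 0.33, -0.11, -0.04, 0.2]
3 [-1.12, 0.3, 0.41, -0.1, -0.03, 0.19]
```

```bash
python3 - <<'E'
from model import *
p,R=cur()
O=ori(np.radians(20));z=O[:,2]
tgt=handle(0)+z*(.015-.10)
p,R=chain(p,R,np.array([.25,.45,.32]),Rz(np.radians(-10))@R,per=.075)
print();p,R=chain(p,R,np.array([.50,.25,.32]),Rz(np.radians(-35))@R,per=.082)
print();p,R=chain(p,R,tgt,O,per=.085)
E
```

```text
1 [-0.49, -0.26, -0.56, -0.0, 0.0, 0.08]
2 [-0.51, -0.21, -0.56, -0.0, 0.0, 0.09]

1 [-0.99, -0.14, 0.0, -0.0, 0.0, 0.15]
2 [-1.0, 0.01, 0.0, 0.0, 0.0, 0.14]
3 [-0.99, 0.16, 0.0, 0.0, 0.0, 0.15]
4 [-0.94, 0.32, 0.0, 0.0, 0.0, 0.14]

1 [-0.88, 0.16, 0.22, -0.08, -0.01, 0.08]
2 [-0.86, 0.21, 0.25, -0.08, -0.02, 0.08]
3 [-0.84, 0.26, 0.28, -0.09, -0.01, 0.09]
4 [-0.8, 0.31, 0.32, -0.08, -0.02, 0.08]
```

Request:
carry_out(
  increments=[
    {"x": -0.49,"y": -0.26,"z": -0.56,"az": 0.08,"jaw": 0.3},
    {"x": -0.49,"y": -0.26,"z": -0.56,"az": 0.08,"jaw": 0.3},
  ],
  force=40,
)

```text
$.increments[0]: bad value
```

Request:
carry_out(
  increments=[
    {"x": -0.51,"y": -0.21,"z": -0.56,"az": 0.09,"jaw": 0.3},
    {"x": -0.51,"y": -0.21,"z": -0.56,"az": 0.09,"jaw": 0.3},
  ],
)

```text
$.increments[0]: bad value
```

Request:
carry_out(
  increments=[
    {"x": -0.99,"y": -0.14,"az": 0.15,"jaw": 0.3},
    {"x": -0.99,"y": -0.14,"az": 0.15,"jaw": 0.3},
  ],
)

```text
$.increments[0]: bad value
```

Request:
carry_out(
  increments=[
    {"x": -1.0,"y": 0.01,"az": 0.14,"jaw": 0.3},
    {"x": -1.0,"y": 0.01,"az": 0.14,"jaw": 0.3},
  ],
)

```text
$.increments[0]: bad value
```

Request:
carry_out(
  increments=[
    {"x": -0.99,"y": 0.16,"az": 0.15,"jaw": 0.3},
    {"x": -0.99,"y": 0.16,"az": 0.15,"jaw": 0.3},
  ],
)

```text
$.increments[0]: bad value
```

Request:
carry_out(
  increments=[
    {"x": -0.94,"y": 0.32,"az": 0.14,"jaw": 0.3},
    {"x": -0.94,"y": 0.32,"az": 0.14,"jaw": 0.3},
    {"x": -0.94,"y": 0.32,"az": 0.14,"jaw": 0.3},
  ],
)

```text
$.increments[0]: bad value
```

Request:
carry_out(
  increments=[
    {"x": -0.49,"y": -0.26,"z": -0.56,"ax": 0,"ay": 0,"az": 0.08,"jaw": 0.3},
    {"x": -0.49,"y": -0.26,"z": -0.56,"ax": 0,"ay": 0,"az": 0.08,"jaw": 0.3},
  ],
  force=40,
)

```text
clock: 0.27
position: [0.2211, 0.4816, 0.2767]
eef_rot: [0.687, 3.065, -0.003]
force: [0.5, 1.2, 0.1]
width: 0.0641
```

Request:
carry_out(
  increments=[
    {"x": -0.51,"y": -0.21,"z": -0.56,"ax": 0,"ay": 0,"az": 0.09,"jaw": 0.3},
    {"x": -0.51,"y": -0.21,"z": -0.56,"ax": 0,"ay": 0,"az": 0.09,"jaw": 0.3},
  ],
)

```text
clock: 0.43
position: [0.2519, 0.4489, 0.3233]
eef_rot: [0.834, 3.027, 0.002]
force: [0.2, 0.7, 0.9]
width: 0.0386
```

Request:
carry_out(
  increments=[
    {"x": -0.99,"y": -0.14,"z": 0,"ax": 0,"ay": 0,"az": 0.15,"jaw": 0.3},
    {"x": -0.99,"y": -0.14,"z": 0,"ax": 0,"ay": 0,"az": 0.15,"jaw": 0.3},
  ],
)

```text
clock: 0.6
position: [0.3136, 0.3998, 0.3222]
eef_rot: [1.067, 2.953, 0.004]
force: [0.4, 0.2, -0.2]
width: 0.0259
```

Request:
carry_out(
  increments=[
    {"x": -1.0,"y": 0.01,"z": 0,"ax": 0,"ay": 0,"az": 0.14,"jaw": 0.3},
    {"x": -1.0,"y": 0.01,"z": 0,"ax": 0,"ay": 0,"az": 0.14,"jaw": 0.3},
  ],
)

```text
clock: 0.77
position: [0.3762, 0.3484, 0.3208]
eef_rot: [1.284, 2.867, -0.0]
force: [0.9, 0.1, -0.5]
width: 0.0257
```

Request:
carry_out(
  increments=[
    {"x": -0.99,"y": 0.16,"z": 0,"ax": 0,"ay": 0,"az": 0.15,"jaw": 0.3},
    {"x": -0.99,"y": 0.16,"z": 0,"ax": 0,"ay": 0,"az": 0.15,"jaw": 0.3},
  ],
)

```text
clock: 0.93
position: [0.4389, 0.2979, 0.3206]
eef_rot: [-1.506, -2.757, 0.001]
force: [0.1, 0.8, 0.6]
width: 0.0257
```

Request:
carry_out(
  increments=[
    {"x": -0.94,"y": 0.32,"z": 0,"ax": 0,"ay": 0,"az": 0.14,"jaw": 0.3},
    {"x": -0.94,"y": 0.32,"z": 0,"ax": 0,"ay": 0,"az": 0.14,"jaw": 0.3},
    {"x": -0.94,"y": 0.32,"z": 0,"ax": 0,"ay": 0,"az": 0.14,"jaw": 0.3},
  ],
)

```text
clock: 1.18
position: [0.505, 0.2458, 0.3194]
eef_rot: [1.704, 2.637, -0.003]
force: [0.3, -0.3, -0.1]
width: 0.0252
```

```bash
python3 - <<'E'
from model import *
p,R=cur();print(p)
O=ori(np.radians(20));z=O[:,2]
tgt=handle(0)+z*(.015-.10);print(tgt)
p,R=chain(p,R,tgt,O,per=.085)
E
```

```text
[0.50498815 0.24579311 0.3194027 ]
[0.66338872 0.01583105 0.24970164]
1 [-0.86, 0.16, 0.22, -0.08, -0.01, 0.08]
2 [-0.84, 0.21, 0.24, -0.08, -0.01, 0.08]
3 [-0.82, 0.25, 0.27, -0.09, -0.02, 0.08]
4 [-0.79, 0.29, 0.32, -0.08, -0.02, 0.09]
```

Request:
carry_out(
  increments=[
    {"x": -0.86,"y": 0.16,"z": 0.22,"ax": -0.08,"ay": -0.01,"az": 0.08,"jaw": 0.3},
    {"x": -0.86,"y": 0.16,"z": 0.22,"ax": -0.08,"ay": -0.01,"az": 0.08,"jaw": 0.3},
  ],
)

```text
clock: 1.35
position: [0.5393, 0.1926, 0.3019]
eef_rot: [1.775, 2.524, 0.101]
force: [-0.9, 0.6, -0.7]
width: 0.0254
```

Request:
carry_out(
  increments=[
    {"x": -0.84,"y": 0.21,"z": 0.24,"ax": -0.08,"ay": -0.01,"az": 0.08,"jaw": 0.3},
    {"x": -0.84,"y": 0.21,"z": 0.24,"ax": -0.08,"ay": -0.01,"az": 0.08,"jaw": 0.3},
  ],
)

```text
clock: 1.52
position: [0.5789, 0.1348, 0.2839]
eef_rot: [1.846, 2.4, 0.196]
force: [-0.5, 1.1, -0.4]
width: 0.0258
```

Request:
carry_out(
  increments=[
    {"x": -0.82,"y": 0.25,"z": 0.27,"ax": -0.09,"ay": -0.02,"az": 0.08,"jaw": 0.3},
    {"x": -0.82,"y": 0.25,"z": 0.27,"ax": -0.09,"ay": -0.02,"az": 0.08,"jaw": 0.3},
  ],
)

```text
clock: 1.68
position: [0.6179, 0.0775, 0.2656]
eef_rot: [1.899, 2.261, 0.29]
force: [-0.6, 1.5, -1.3]
width: 0.0256
```

Request:
carry_out(
  increments=[
    {"x": -0.79,"y": 0.29,"z": 0.32,"ax": -0.08,"ay": -0.02,"az": 0.09,"jaw": 0.3},
    {"x": -0.79,"y": 0.29,"z": 0.32,"ax": -0.08,"ay": -0.02,"az": 0.09,"jaw": 0.3},
    {"x": -0.79,"y": 0.29,"z": 0.32,"ax": -0.08,"ay": -0.02,"az": 0.09,"jaw": 0.3},
    {"x": -0.79,"y": 0.29,"z": 0.32,"ax": -0.08,"ay": -0.02,"az": 0.09,"jaw": 0.3},
  ],
)

```text
clock: 2.02
position: [0.6595, 0.0206, 0.2489]
eef_rot: [1.959, 2.117, 0.369]
force: [-0.2, -0.1, 0.1]
width: 0.0256
```

```bash
python3 - <<'E'
from model import *
p,R=cur();print(p, get_state()['q'].round(2),get_state()['width'])
O=ori(np.radians(20));z=O[:,2]
hv=handle(0)+z*(.015-.10);print(hv, Ro.from_matrix(R.T@O).magnitude())
for d in(-.06,-.03,-.01,.015): print(d,rows(p,R,[(handle(0)+z*d,O)],2))
for n in("side","top"): 
    im,_=grab("1",n)
    for X in(p,handle(0)): print(n,proj(n,X))
im=cv2.imread("pics/side1.png");cv2.imwrite("pics/z5.png",cv2.resize(im[100:250,270:430],None,fx=4,fy=4,interpolation=cv2.INTER_CUBIC))
E
```

```text
[0.65948193 0.02057049 0.24892912] [-0.19  0.24  1.56  0.1   1.   -0.3 ] 0.025589716608472857
[0.66338872 0.01583105 0.24970164] 0.0041274003901928145
-0.06 [[-0.06  0.05  0.32 -0.   -0.    0.  ]]
-0.03 [[-0.06  0.05  0.69 -0.   -0.    0.  ]]
-0.01 [[-0.06  0.05  0.94 -0.   -0.    0.  ]]
0.015 [[-0.06  0.05  1.26 -0.   -0.    0.  ]]
side [[332.62132558 172.26584678]]
side [[343.04673691 195.12850616]]
top [[284.75467711 132.68605723]]
top [[286.10914162 126.72509762]]
```

View pics/z5.png

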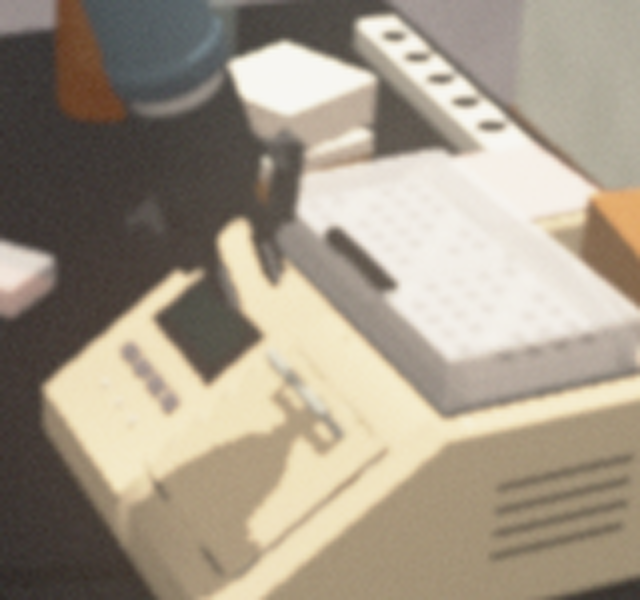

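Request:
carry_out(
  increments=[
    {"x": -0.06,"y": 0.05,"z": 0.32,"ax": 0,"ay": 0,"az": 0,"jaw": 0.3},
    {"x": -0.06,"y": 0.05,"z": 0.6,"ax": 0,"ay": 0,"az": 0,"jaw": 0.3},
    {"x": -0.06,"y": 0.05,"z": 0.8,"ax": 0,"ay": 0,"az": 0,"jaw": 0.3},
    {"x": -0.06,"y": 0.05,"z": 0.94,"ax": 0,"ay": 0,"az": 0,"jaw": 0.3},
    {"x": -0.06,"y": 0.05,"z": 0.94,"ax": 0,"ay": 0,"az": 0,"jaw": 0.3},
  ],
)

```text
clock: 2.53
position: [0.6885, 0.0209, 0.1787]
eef_rot: [1.956, 2.122, 0.369]
force: [-1.0, 0.2, 0.4]
width: 0.0256
```

Request:
carry_out(
  increments=[
    {"x": 0,"y": 0,"z": 0.1,"ax": 0,"ay": 0,"az": 0,"jaw": 0.3},
    {"x": 0,"y": 0,"z": 0.2,"ax": 0,"ay": 0,"az": 0,"jaw": 0.3},
    {"x": 0,"y": 0,"z": 0.3,"ax": 0,"ay": 0,"az": 0,"jaw": 0.3},
    {"x": 0,"y": 0,"z": 0.3,"ax": 0,"ay": 0,"az": 0,"jaw": 0.3},
  ],
)

```text
clock: 2.87
position: [0.6974, 0.02, 0.1572]
eef_rot: [1.956, 2.119, 0.37]
force: [-0.6, 0.1, -0.0]
width: 0.0257
```

```bash
python3 - <<'E'
from model import *
p,R=cur();print(p, get_state()['force'])
O=ori(np.radians(20));z=O[:,2]
print(handle(0)+z*.015)
im,d=grab("2","side");cv2.imwrite("pics/z6.png",cv2.resize(im[100:250,270:430,::-1],None,fx=4,fy=4,interpolation=cv2.INTER_CUBIC))
im,d=grab("2","top");cv2.imwrite("pics/z7.png",cv2.resize(im[90:180,190:335,::-1],None,fx=5,fy=5,interpolation=cv2.INTER_CUBIC))
E
```

```text
[0.69742104 0.01998014 0.15717158] [-0.56186366  0.14673525 -0.03337651]
[0.69748855 0.01847285 0.15573237]
```

View pics/z6.png

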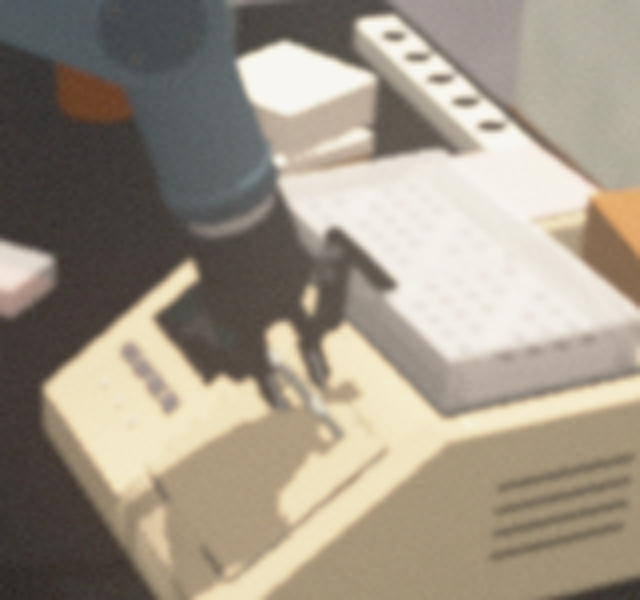

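View pics/z7.png

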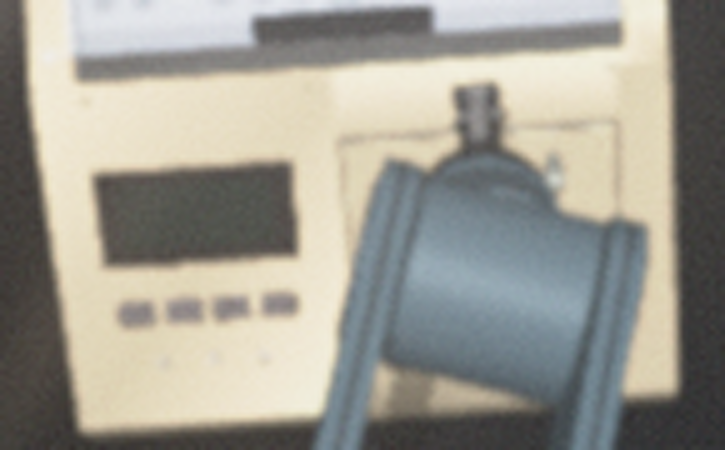

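The bar passes between the two fingers, near (345,197) in the full side image. Next I plan the opening arc.

```bash
python3 - <<'E'
from model import *
p,R=cur()
off=p-handle(0)
ph=np.radians(np.arange(0,79,6))
tg=[(handle(a)+off,R) for a in ph]
r1=rows(p,R,tg,2);print(np.c_[np.degrees(ph).round(),r1])
tg2=[(handle(a)+off,R) for a in ph[7:]]
print(rows(handle(ph[6])+off,R,tg2,2))
E
```

```text
[[ 0.    0.    0.    0.    0.    0.    0.  ]
 [ 6.    0.   -0.1  -0.14  0.    0.    0.  ]
 [12.    0.   -0.21 -0.27  0.    0.    0.  ]
 [18.    0.   -0.33 -0.39  0.    0.    0.  ]
 [24.    0.   -0.46 -0.5   0.    0.    0.  ]
 [30.    0.   -0.61 -0.59  0.    0.    0.  ]
 [36.    0.   -0.76 -0.66  0.    0.    0.  ]
 [42.    0.   -0.93 -0.72  0.    0.    0.  ]
 [48.    0.   -1.09 -0.76  0.    0.    0.  ]
 [54.    0.   -1.26 -0.79  0.    0.    0.  ]
 [60.    0.   -1.43 -0.79  0.    0.    0.  ]
 [66.    0.   -1.6  -0.78  0.    0.    0.  ]
 [72.    0.   -1.77 -0.75  0.    0.    0.  ]
 [78.    0.   -1.94 -0.7   0.    0.    0.  ]]
[[ 0.   -0.16 -0.06  0.    0.    0.  ]
 [ 0.   -0.33 -0.1   0.    0.    0.  ]
 [ 0.   -0.5  -0.12  0.    0.    0.  ]
 [ 0.   -0.67 -0.13  0.    0.    0.  ]
 [ 0.   -0.84 -0.12  0.    0.    0.  ]
 [ 0.   -1.01 -0.09  0.    0.    0.  ]
 [ 0.   -1.17 -0.04  0.    0.    0.  ]]
```

Request:
carry_out(
  increments=[
    {"x": 0,"y": 0,"z": 0,"ax": 0,"ay": 0,"az": 0,"jaw": 0.2},
    {"x": 0,"y": -0.1,"z": -0.14,"ax": 0,"ay": 0,"az": 0,"jaw": 0.2},
    {"x": 0,"y": -0.21,"z": -0.27,"ax": 0,"ay": 0,"az": 0,"jaw": 0.2},
    {"x": 0,"y": -0.33,"z": -0.39,"ax": 0,"ay": 0,"az": 0,"jaw": 0.2},
    {"x": 0,"y": -0.46,"z": -0.5,"ax": 0,"ay": 0,"az": 0,"jaw": 0.2},
    {"x": 0,"y": -0.61,"z": -0.59,"ax": 0,"ay": 0,"az": 0,"jaw": 0.2},
    {"x": 0,"y": -0.76,"z": -0.66,"ax": 0,"ay": 0,"az": 0,"jaw": 0.2},
  ],
)

```text
clock: 3.55
position: [0.6242, 0.0134, 0.1904]
eef_rot: [1.951, 2.113, 0.375]
force: [1.2, 0.3, 1.5]
width: 0.0172
```

```bash
python3 - <<'E'
from model import *
p,R=cur();print(p, get_state()['force'],get_state()['width'])
im,d=grab("3","side");cv2.imwrite("pics/z8.png",cv2.resize(im[100:250,270:430,::-1],None,fx=4,fy=4,interpolation=cv2.INTER_CUBIC))
E
```

```text
[0.62423739 0.01336003 0.19042475] [1.16356212 0.30749535 1.45744574] 0.017155498163929167
```

View pics/z8.png

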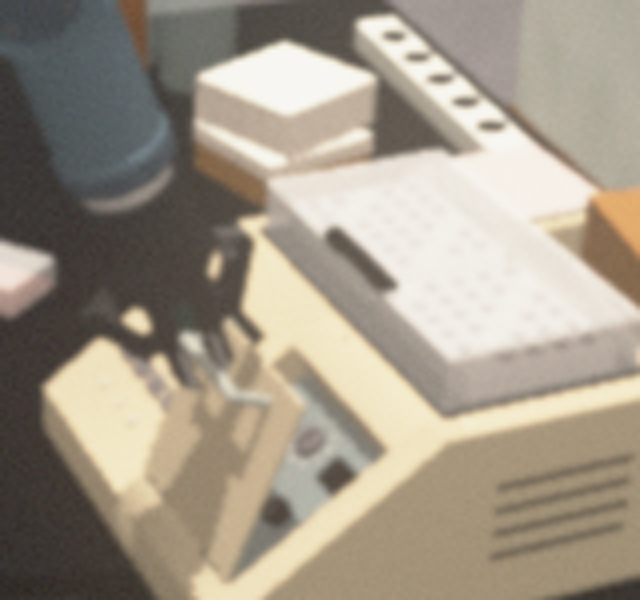

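The door has followed to roughly 35° and the grey panel is visible behind it. I'll continue the arc.

Request:
carry_out(
  increments=[
    {"x": 0,"y": -0.16,"z": -0.06,"ax": 0,"ay": 0,"az": 0,"jaw": 0.2},
    {"x": 0,"y": -0.33,"z": -0.1,"ax": 0,"ay": 0,"az": 0,"jaw": 0.2},
    {"x": 0,"y": -0.5,"z": -0.12,"ax": 0,"ay": 0,"az": 0,"jaw": 0.2},
    {"x": 0,"y": -0.67,"z": -0.13,"ax": 0,"ay": 0,"az": 0,"jaw": 0.2},
    {"x": 0,"y": -0.84,"z": -0.12,"ax": 0,"ay": 0,"az": 0,"jaw": 0.2},
    {"x": 0,"y": -0.92,"z": -0.1,"ax": 0,"ay": 0,"az": 0,"jaw": 0.2},
  ],
)

```text
clock: 4.1
position: [0.55, 0.0081, 0.1698]
eef_rot: [1.955, 2.118, 0.371]
force: [-0.4, 1.1, -0.2]
width: 0.0172
```

```bash
python3 - <<'E'
from model import *
p,R=cur();print(p, get_state()['force'],get_state()['width'])
im,d=grab("4","side");cv2.imwrite("pics/z9.png",cv2.resize(im[100:250,270:430,::-1],None,fx=4,fy=4,interpolation=cv2.INTER_CUBIC))
E
```

```text
[0.54998243 0.00813894 0.1697793 ] [-0.43648361  1.08961974 -0.22310048] 0.017168182188526938
```

View pics/z9.png

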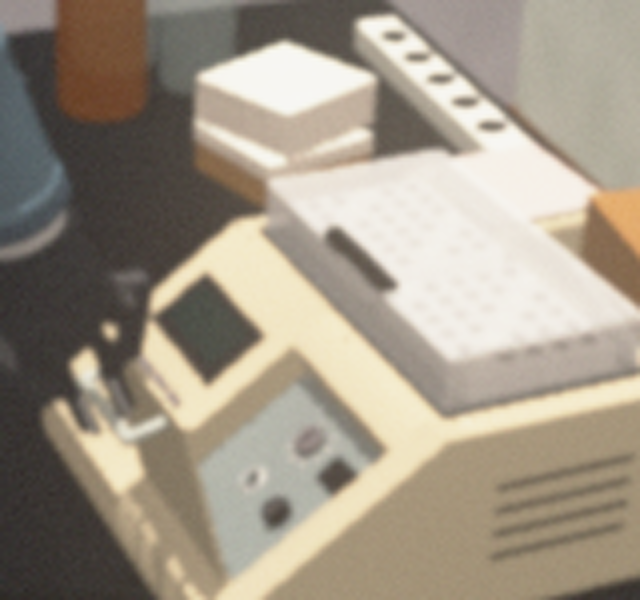

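The door is past upright, seen nearly edge-on from (160,400) to (220,590) in the crop. Now lift the fingers out.

Request:
carry_out(
  increments=[
    {"x": 0,"y": 0,"z": -0.5,"ax": 0,"ay": 0,"az": 0,"jaw": 0.3},
    {"x": 0,"y": 0,"z": -1,"ax": 0,"ay": 0,"az": 0,"jaw": 0.3},
    {"x": 0,"y": 0,"z": -1,"ax": 0,"ay": 0,"az": 0,"jaw": 0.3},
  ],
)

```text
clock: 4.4
position: [0.5269, 0.0051, 0.253]
eef_rot: [1.947, 2.11, 0.378]
force: [1.7, -0.7, 1.1]
width: 0.0256
```

```bash
python3 - <<'E'
from model import *
p,R=cur();print(p, get_state()['force'],get_state()['width'])
im,d=grab("5","side");cv2.imwrite("pics/z10.png",cv2.resize(im[100:250,270:430,::-1],None,fx=4,fy=4,interpolation=cv2.INTER_CUBIC))
E
```

```text
[0.52688581 0.0050642  0.25296729] [ 1.74277229 -0.70250581  1.14525905] 0.02561439178570976
```

View pics/z10.png

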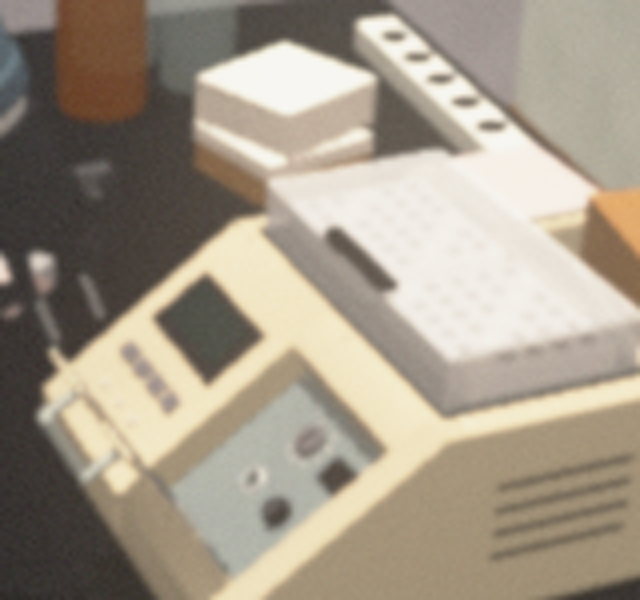

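```bash
python3 - <<'E'
from model import *
p,R=cur()
p,R=chain(p,R,np.array([.490,-.327,.25]),ori(0,np.radians(13.7)),per=.085)
E
```

```text
1 [-1.03, -0.19, -0.06, 0.08, 0.01, -0.04]
2 [-1.01, -0.23, -0.06, 0.09, 0.01, -0.04]
3 [-1.01, -0.28, -0.04, 0.08, 0.01, -0.03]
4 [-0.99, -0.31, -0.03, 0.09, 0.0, -0.04]
```

Request:
carry_out(
  increments=[
    {"x": -1,"y": -0.19,"z": -0.06,"ax": 0.08,"ay": 0.01,"az": -0.04,"jaw": 0.5},
    {"x": -1,"y": -0.19,"z": -0.06,"ax": 0.08,"ay": 0.01,"az": -0.04,"jaw": 0.5},
  ],
)

```text
clock: 4.62
position: [0.516, -0.0748, 0.2455]
eef_rot: [1.947, 2.218, 0.289]
force: [1.4, -0.6, 1.2]
width: 0.0423
```

Request:
carry_out(
  increments=[
    {"x": -1,"y": -0.23,"z": -0.06,"ax": 0.09,"ay": 0.01,"az": -0.04,"jaw": 0.5},
    {"x": -1,"y": -0.23,"z": -0.06,"ax": 0.09,"ay": 0.01,"az": -0.04,"jaw": 0.5},
  ],
)

```text
clock: 4.78
position: [0.5063, -0.1588, 0.2441]
eef_rot: [1.953, 2.313, 0.191]
force: [1.2, -0.6, -0.6]
width: 0.0428
```

Request:
carry_out(
  increments=[
    {"x": -1,"y": -0.28,"z": -0.04,"ax": 0.08,"ay": 0.01,"az": -0.03,"jaw": 0.5},
    {"x": -1,"y": -0.28,"z": -0.04,"ax": 0.08,"ay": 0.01,"az": -0.03,"jaw": 0.5},
  ],
)

```text
clock: 4.95
position: [0.4971, -0.2417, 0.2432]
eef_rot: [1.957, 2.393, 0.104]
force: [1.4, -0.2, 0.9]
width: 0.0427
```

Request:
carry_out(
  increments=[
    {"x": -0.99,"y": -0.31,"z": -0.03,"ax": 0.09,"ay": 0,"az": -0.04,"jaw": 0.5},
    {"x": -0.99,"y": -0.31,"z": -0.03,"ax": 0.09,"ay": 0,"az": -0.04,"jaw": 0.5},
    {"x": -0.99,"y": -0.31,"z": -0.03,"ax": 0.09,"ay": 0,"az": -0.04,"jaw": 0.5},
    {"x": -0.99,"y": -0.31,"z": -0.03,"ax": 0.09,"ay": 0,"az": -0.04,"jaw": 0.5},
  ],
)

```text
clock: 5.28
position: [0.4873, -0.3242, 0.2421]
eef_rot: [-1.938, -2.461, 0.007]
force: [0.0, 0.8, -1.1]
width: 0.0428
```

```bash
python3 - <<'E'
from model import *
p,R=cur();print(p,get_state()['q'].round(2),get_state()['width'])
p2,R2=chain(p,R,np.array([.490,-.327,.20]),ori(0,np.radians(13.7)))
p2,R2=chain(p2,R2,np.array([.490,-.327,.131]),ori(0,np.radians(13.7)))
b=slope(.086,HY+.025,-.03)
for n in("side","top"):
    im,d=grab("6",n);print(n,proj(n,np.array([p,[.49,-.327,.193],b])).round(1))
    x0,y0,w,hh={"side":(270,140,160,120),"top":(190,90,145,110)}[n]
    cv2.imwrite(f"pics/z11{n}.png",cv2.resize(im[y0:y0+hh,x0:x0+w,::-1],None,fx=5,fy=5,interpolation=cv2.INTER_CUBIC))
E
```

```text
[ 0.48731536 -0.32419115  0.2421394 ] [-0.77  0.32  1.42 -0.01  1.41 -1.01] 0.04276862141958242
1 [-0.04, 0.03, 0.53, -0.01, -0.0, -0.0]
1 [-0.01, -0.0, 0.86, 0.0, -0.0, -0.0]
side [[311.2 258.4]
 [312.7 276.2]
 [332.1 219.6]]
top [[414.  199.5]
 [410.9 199.9]
 [278.4 140.7]]
```

View pics/z11side.png

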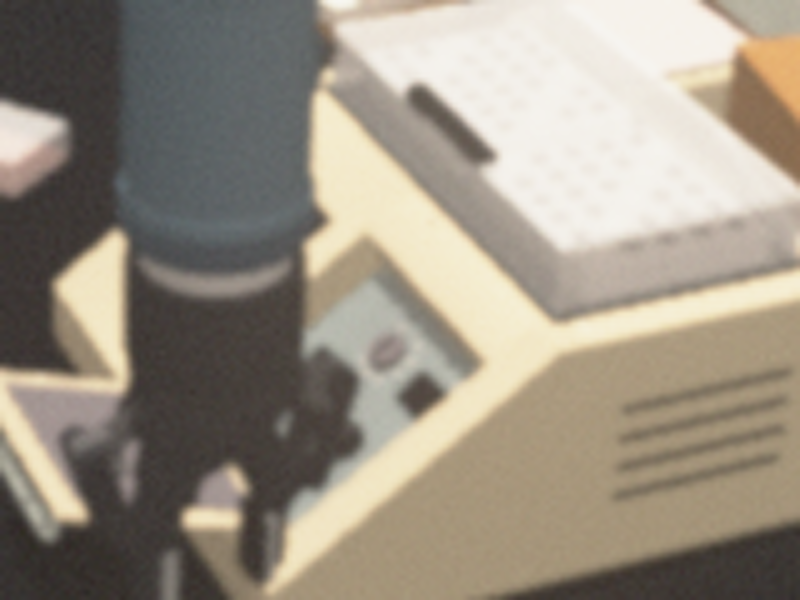

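View pics/z11top.png

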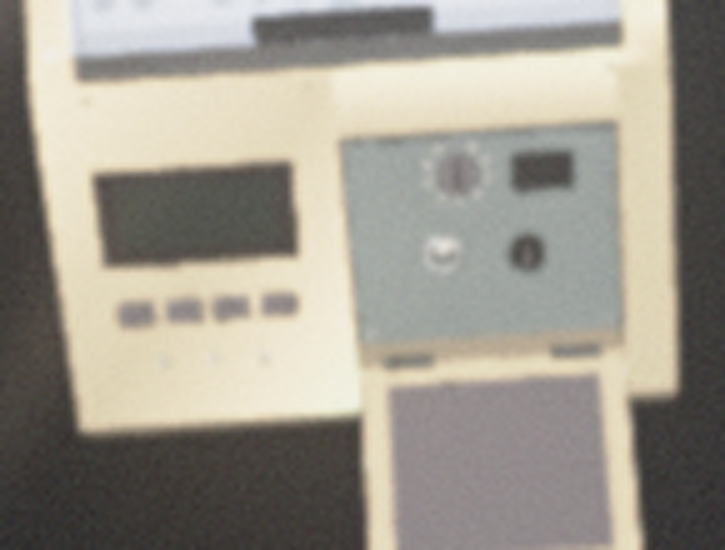

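View pics/side6.png

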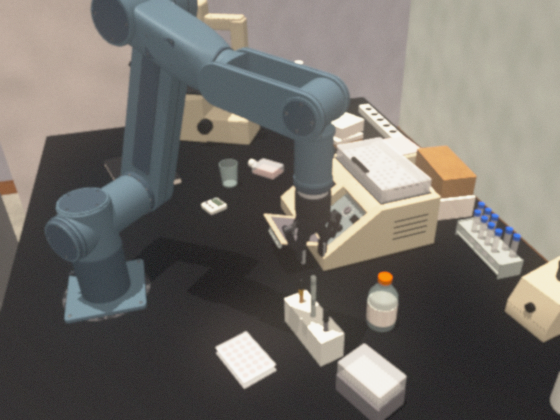

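The door lies open. In the top view the reset bore is at (278.0,140.2) against a predicted (278.4,140.7). In the side view it is at (332.6,219.1) against (332.1,219.6). The gripper is above the probe, so I descend.

Request:
carry_out(
  increments=[
    {"x": -0.04,"y": 0.03,"z": 0.3,"ax": -0.01,"ay": 0,"az": 0,"jaw": 0.5},
    {"x": -0.04,"y": 0.03,"z": 0.53,"ax": -0.01,"ay": 0,"az": 0,"jaw": 0.5},
    {"x": -0.04,"y": 0.03,"z": 0.53,"ax": -0.01,"ay": 0,"az": 0,"jaw": 0.5},
    {"x": -0.04,"y": 0.03,"z": 0.53,"ax": -0.01,"ay": 0,"az": 0,"jaw": 0.5},
  ],
)

```text
clock: 5.72
position: [0.49, -0.3226, 0.2012]
eef_rot: [-1.936, -2.471, -0.006]
force: [0.2, 0.1, 0.2]
width: 0.0428
```

```bash
python3 - <<'E'
from model import *
p,R=cur();print(p)
print(rows(p,R,[(np.array([.490,-.327,.131]),ori(0,np.radians(13.7)))],2))
im,d=grab("7","side");cv2.imwrite("pics/z12.png",cv2.resize(im[220:350,250:410,::-1],None,fx=5,fy=4.6,interpolation=cv2.INTER_CUBIC))
E
```

```text
[ 0.48996583 -0.32255684  0.20123009]
[[-0.06 -0.01  0.88  0.   -0.    0.  ]]
```

View pics/z12.png

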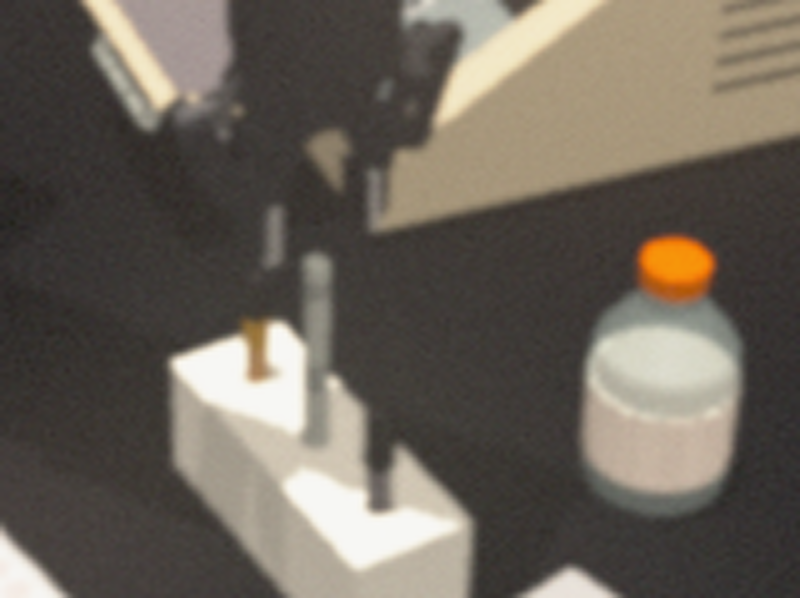

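Request:
carry_out(
  increments=[
    {"x": -0.06,"y": -0.01,"z": 0.2,"ax": 0,"ay": 0,"az": 0,"jaw": 0.5},
    {"x": -0.06,"y": -0.01,"z": 0.4,"ax": 0,"ay": 0,"az": 0,"jaw": 0.5},
    {"x": -0.06,"y": -0.01,"z": 0.6,"ax": 0,"ay": 0,"az": 0,"jaw": 0.5},
    {"x": -0.06,"y": -0.01,"z": 0.8,"ax": 0,"ay": 0,"az": 0,"jaw": 0.5},
    {"x": -0.06,"y": -0.01,"z": 0.88,"ax": 0,"ay": 0,"az": 0,"jaw": 0.5},
    {"x": -0.06,"y": -0.01,"z": 0.88,"ax": 0,"ay": 0,"az": 0,"jaw": 0.5},
    {"x": -0.06,"y": -0.01,"z": 0.88,"ax": 0,"ay": 0,"az": 0,"jaw": 0.5},
  ],
)

```text
clock: 6.35
position: [0.4913, -0.3293, 0.1326]
eef_rot: [1.938, 2.471, 0.005]
force: [0.6, -0.8, 0.0]
width: 0.0426
```

```bash
python3 - <<'E'
from model import *
p,R=cur();print(p,get_state()['dq'].round(3))
print(rows(p,R,[(np.array([.490,-.327,.131]),ori(0,np.radians(13.7)))],3))
im,d=grab("8","side");cv2.imwrite("pics/z13.png",cv2.resize(im[220:350,250:410,::-1],None,fx=5,fy=4.6,interpolation=cv2.INTER_CUBIC))
E
```

```text
[ 0.49130406 -0.32925527  0.1325508 ] [-0.003 -0.01  -0.014  0.    -0.002 -0.001]
[[ 0.031 -0.009  0.019  0.003 -0.001  0.001]]
```

View pics/z13.png

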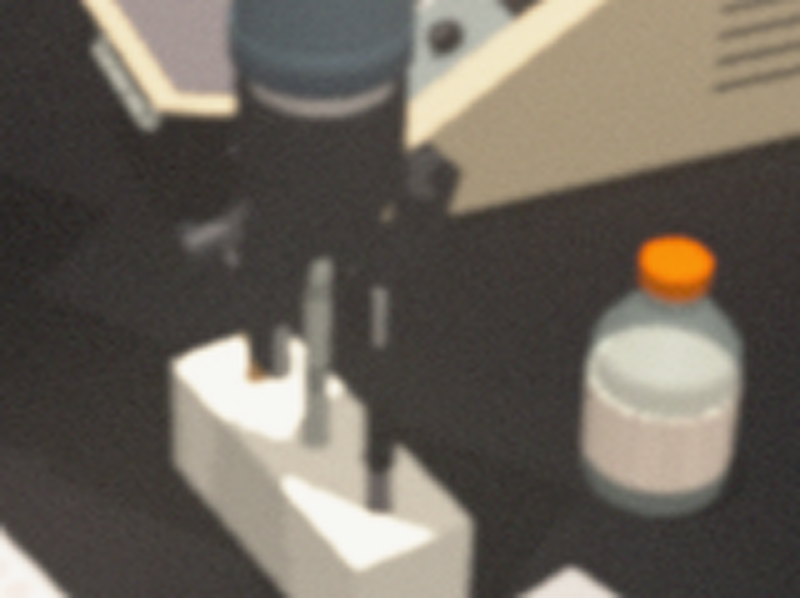

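The probe stands between the fingers. Nudge and close.

Request:
carry_out(
  increments=[
    {"x": 0.02,"y": 0,"z": 0,"ax": 0,"ay": 0,"az": 0,"jaw": 0.5},
    {"x": 0.02,"y": 0,"z": 0,"ax": 0,"ay": 0,"az": 0,"jaw": 0.5},
    {"x": 0.02,"y": 0,"z": 0,"ax": 0,"ay": 0,"az": 0,"jaw": 0},
    {"x": 0.02,"y": 0,"z": 0,"ax": 0,"ay": 0,"az": 0,"jaw": 0},
    {"x": 0.02,"y": 0,"z": 0,"ax": 0,"ay": 0,"az": 0,"jaw": 0},
    {"x": 0.02,"y": 0,"z": 0,"ax": 0,"ay": 0,"az": 0,"jaw": 0},
    {"x": 0.02,"y": 0,"z": 0,"ax": 0,"ay": 0,"az": 0,"jaw": 0},
    {"x": 0.02,"y": 0,"z": 0,"ax": 0,"ay": 0,"az": 0,"jaw": 0},
  ],
  force=70,
)

```text
clock: 7.07
position: [0.4905, -0.3278, 0.1318]
eef_rot: [1.939, 2.471, 0.005]
force: [-0.0, 0.8, 3.7]
width: 0.0103
```

Request:
carry_out(
  increments=[
    {"x": 0,"y": 0,"z": -0.2,"ax": 0,"ay": 0,"az": 0,"jaw": 0},
    {"x": 0,"y": 0,"z": -0.5,"ax": 0,"ay": 0,"az": 0,"jaw": 0},
    {"x": 0,"y": 0,"z": -0.8,"ax": 0,"ay": 0,"az": 0,"jaw": 0},
    {"x": 0,"y": 0,"z": -1,"ax": 0,"ay": 0,"az": 0,"jaw": 0},
    {"x": 0,"y": 0,"z": -1,"ax": 0,"ay": 0,"az": 0,"jaw": 0},
  ],
)

```text
clock: 7.48
position: [0.4915, -0.3291, 0.2149]
eef_rot: [1.936, 2.467, 0.004]
force: [0.1, -0.7, -0.2]
width: 0.01
```

Request:
carry_out(
  increments=[
    {"x": 0,"y": 0,"z": -0.5,"ax": 0,"ay": 0,"az": 0,"jaw": 0},
    {"x": 0,"y": 0,"z": -1,"ax": 0,"ay": 0,"az": 0,"jaw": 0},
    {"x": 0,"y": 0,"z": -1,"ax": 0,"ay": 0,"az": 0,"jaw": 0},
    {"x": 0,"y": 0,"z": -1,"ax": 0,"ay": 0,"az": 0,"jaw": 0},
  ],
)

```text
clock: 7.82
position: [0.4908, -0.3288, 0.2928]
eef_rot: [1.937, 2.469, 0.004]
force: [0.6, 0.8, -1.1]
width: 0.0104
```

```bash
python3 - <<'E'
from model import *
p,R=cur();print(p,get_state()['width'],get_state()['q'].round(2))
for n in("side","top"):
    im,d=grab("9",n);tip=p+R[:,2]*(.142-.019);print(n,proj(n,np.array([p,tip])).round(1))
im=cv2.imread("pics/side9.png");cv2.imwrite("pics/z14.png",cv2.resize(im[190:340,240:400],None,fx=4,fy=4,interpolation=cv2.INTER_CUBIC))
E
```

```text
[ 0.49078624 -0.32877564  0.29284751] 0.010432320774596349 [-0.78  0.3   1.33  0.    1.51 -1.02]
side [[313.5 240.6]
 [313.4 284.5]]
top [[420.3 196.7]
 [409.7 200.1]]
```

View pics/z14.png

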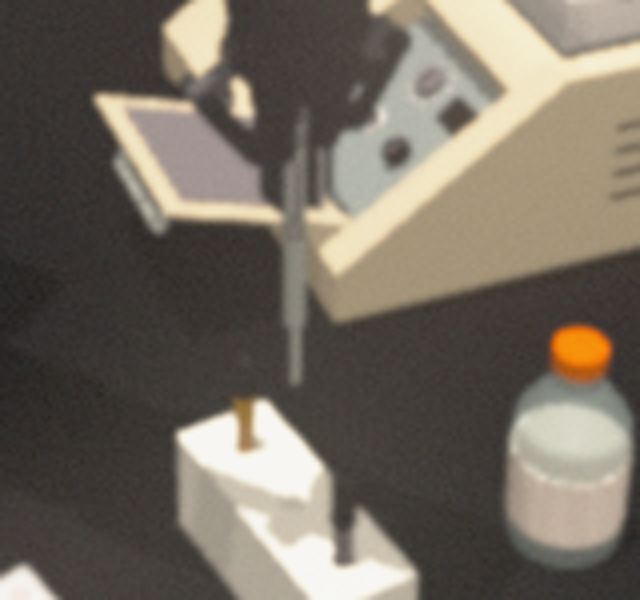

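```bash
python3 - <<'E'
from model import *
im=np.load("top6.npz")['im'];cv2.imwrite("pics/z15.png",cv2.resize(im[128:154,264:300,::-1],None,fx=16,fy=16,interpolation=cv2.INTER_CUBIC))
im=np.load("side5.npz")['im'];cv2.imwrite("pics/z16.png",cv2.resize(im[204:234,318:354,::-1],None,fx=16,fy=16,interpolation=cv2.INTER_CUBIC))
E
```

```text
(no output)
```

View pics/z15.png

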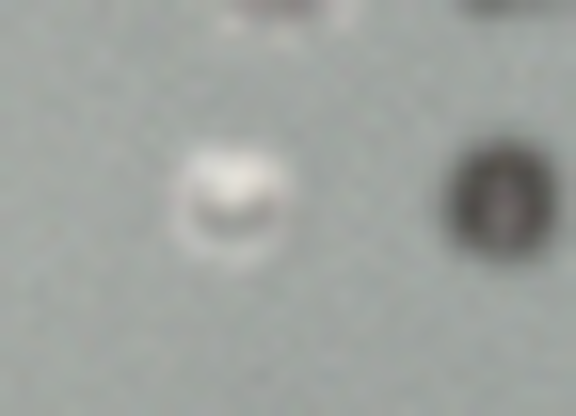

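View pics/z16.png

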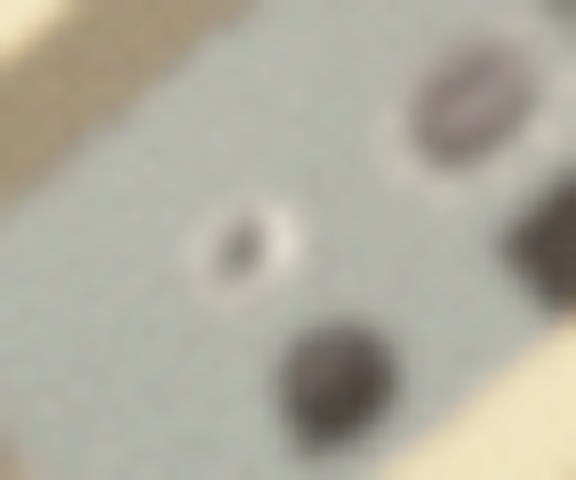

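```bash
python3 - <<'E'
from model import *
from scipy.optimize import least_squares
f=least_squares(lambda X:np.r_[proj("top",X)[0]-[278.2,140.4],proj("side",X)[0]-[333.0,219.0]],[.67,.04,.075])
b=slope(.086,HY+.025,-.03)
print("tri",f.x.round(4),f.fun.round(2),"model",b.round(4))
g=least_squares(lambda k:np.r_[proj("top",slope(k[0],k[1],-.03))[0]-[278.2,140.4],proj("side",slope(k[0],k[1],-.03))[0]-[333.0,219.0]],[.086,-.044])
print(g.x,slope(*g.x,-.03),g.fun.round(2))
p,R=cur()
O=ori(np.radians(35));z=O[:,2]; 
B=slope(*g.x,-.03)
tgt=B-z*(.123+.085);print("pre",tgt,"tip",B-z*.085)
p,R=chain(p,R,np.array([.50,-.20,.34]),R,per=.08);print()
p,R=chain(p,R,tgt,O,per=.08)
E
```

```text
tri [0.6716 0.0417 0.076 ] [ 0.08 -0.33 -0.33  0.06] model [0.6698 0.0414 0.0748]
[ 0.08820153 -0.04386254] [0.67157849 0.04167831 0.07601576] [ 0.09 -0.32 -0.33  0.06]
pre [0.55263101 0.03246315 0.24639938] tip [0.62297014 0.0379125  0.14564368]
1 [0.76, 0.25, -0.31, 0.0, 0.0, 0.0]
2 [0.76, 0.26, -0.31, 0.0, 0.0, 0.0]

1 [0.67, 0.33, 0.29, -0.15, -0.01, 0.04]
2 [0.68, 0.25, 0.34, -0.14, -0.01, 0.04]
3 [0.69, 0.18, 0.36, -0.15, -0.02, 0.03]
4 [0.7, 0.1, 0.36, -0.14, -0.01, 0.04]
```

Request:
carry_out(
  increments=[
    {"x": 0.76,"y": 0.25,"z": -0.31,"ax": 0,"ay": 0,"az": 0,"jaw": 0},
    {"x": 0.76,"y": 0.25,"z": -0.31,"ax": 0,"ay": 0,"az": 0,"jaw": 0},
    {"x": 0.76,"y": 0.25,"z": -0.31,"ax": 0,"ay": 0,"az": 0,"jaw": 0},
  ],
)

```text
clock: 8.17
position: [0.4952, -0.2601, 0.3163]
eef_rot: [-1.934, -2.473, -0.009]
force: [1.2, -0.9, 0.3]
width: 0.0106
```

Request:
carry_out(
  increments=[
    {"x": 0.76,"y": 0.26,"z": -0.31,"ax": 0,"ay": 0,"az": 0,"jaw": 0},
    {"x": 0.76,"y": 0.26,"z": -0.31,"ax": 0,"ay": 0,"az": 0,"jaw": 0},
    {"x": 0.76,"y": 0.26,"z": -0.31,"ax": 0,"ay": 0,"az": 0,"jaw": 0},
  ],
)

```text
clock: 8.42
position: [0.501, -0.1965, 0.3417]
eef_rot: [-1.934, -2.474, -0.008]
force: [-0.9, -1.1, -1.1]
width: 0.0101
```

Request:
carry_out(
  increments=[
    {"x": 0.67,"y": 0.33,"z": 0.29,"ax": -0.15,"ay": -0.01,"az": 0.04,"jaw": 0},
    {"x": 0.67,"y": 0.33,"z": 0.29,"ax": -0.15,"ay": -0.01,"az": 0.04,"jaw": 0},
    {"x": 0.67,"y": 0.33,"z": 0.29,"ax": -0.15,"ay": -0.01,"az": 0.04,"jaw": 0},
  ],
)

```text
clock: 8.67
position: [0.5108, -0.1379, 0.3136]
eef_rot: [1.926, 2.352, 0.185]
force: [-0.6, 0.1, -1.2]
width: 0.0103
```

Request:
carry_out(
  increments=[
    {"x": 0.68,"y": 0.25,"z": 0.34,"ax": -0.14,"ay": -0.01,"az": 0.04,"jaw": 0},
    {"x": 0.68,"y": 0.25,"z": 0.34,"ax": -0.14,"ay": -0.01,"az": 0.04,"jaw": 0},
    {"x": 0.68,"y": 0.25,"z": 0.34,"ax": -0.14,"ay": -0.01,"az": 0.04,"jaw": 0},
  ],
)

```text
clock: 8.92
position: [0.5232, -0.0806, 0.2895]
eef_rot: [1.903, 2.226, 0.337]
force: [-0.9, 1.0, -1.7]
width: 0.0101
```

Request:
carry_out(
  increments=[
    {"x": 0.69,"y": 0.18,"z": 0.36,"ax": -0.15,"ay": -0.02,"az": 0.03,"jaw": 0},
    {"x": 0.69,"y": 0.18,"z": 0.36,"ax": -0.15,"ay": -0.02,"az": 0.03,"jaw": 0},
    {"x": 0.69,"y": 0.18,"z": 0.36,"ax": -0.15,"ay": -0.02,"az": 0.03,"jaw": 0},
  ],
)

```text
clock: 9.17
position: [0.5369, -0.0233, 0.2663]
eef_rot: [1.851, 2.091, 0.478]
force: [-0.5, 0.2, -1.8]
width: 0.0101
```

```bash
cat >> model.py <<'E'
BORE=slope(.0875,-.0438,-.03)
OB=ori(np.radians(35))
E
python3 - <<'E'
from model import *
p,R=cur();print(p,get_state()['q'].round(2),get_state()['force'].round(1))
z=OB[:,2];chain(p,R,BORE-z*(.123+.085),OB,per=.085)
E
```

```text
[ 0.53689154 -0.02325277  0.2662801 ] [-0.4  -0.05  1.89  0.27  0.91 -0.64] [-0.5  0.2 -1.8]
1 [0.67, 0.13, 0.34, -0.15, -0.01, 0.04]
```

Request:
carry_out(
  increments=[
    {"x": 0.67,"y": 0.13,"z": 0.34,"ax": -0.15,"ay": -0.01,"az": 0.04,"jaw": 0},
    {"x": 0.67,"y": 0.13,"z": 0.34,"ax": -0.15,"ay": -0.01,"az": 0.04,"jaw": 0},
    {"x": 0.67,"y": 0.13,"z": 0.34,"ax": -0.15,"ay": -0.01,"az": 0.04,"jaw": 0},
    {"x": 0.67,"y": 0.13,"z": 0.34,"ax": -0.15,"ay": -0.01,"az": 0.04,"jaw": 0},
    {"x": 0.67,"y": 0.13,"z": 0.34,"ax": -0.15,"ay": -0.01,"az": 0.04,"jaw": 0},
  ],
)

```text
clock: 9.58
position: [0.5566, 0.028, 0.2514]
eef_rot: [1.8, 1.945, 0.622]
force: [0.0, 0.1, -0.9]
width: 0.0106
```

```bash
python3 - <<'E'
from model import *
p,R=cur();print(p,get_state()['q'].round(2))
z=OB[:,2]
print(rows(p,R,[(BORE-z*(.123+.085),OB),(BORE-z*(.123+.025),OB)],3))
tip=p+R[:,2]*.123
for n in("side","top"):
    im,d=grab("10",n);print(n,proj(n,np.array([p,tip,BORE])).round(1))
    x0,y0={"side":(270,140),"top":(230,90)}[n]
    cv2.imwrite(f"pics/z17{n}.png",cv2.resize(im[y0:y0+100,x0:x0+120,::-1],None,fx=6,fy=6,interpolation=cv2.INTER_CUBIC))
E
```

```text
[0.55658065 0.02800726 0.25137591] [-0.28 -0.07  2.03  0.36  0.63 -0.59]
[[ 0.06  -0.081  0.024  0.01   0.002  0.001]
 [ 0.062 -0.089  0.774  0.01   0.002  0.001]]
side [[296.5 175.7]
 [320.  201.5]
 [332.5 219.2]]
top [[281.2 170.9]
 [280.4 150.4]
 [278.3 140.3]]
```

View pics/z17side.png

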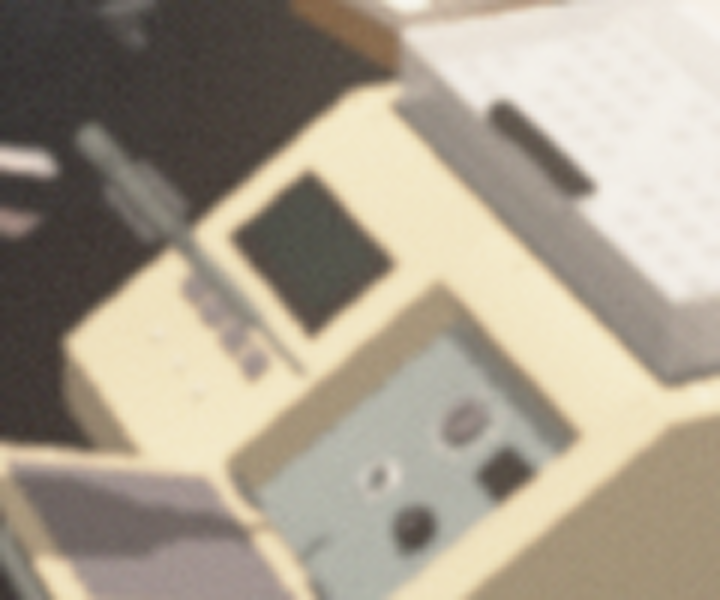

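View pics/z17top.png

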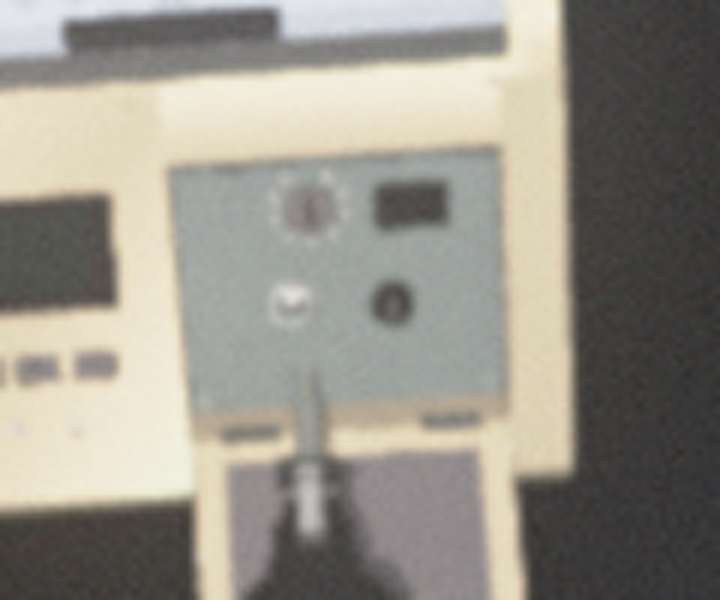

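The tip is at (320.1,201.8) in the side view and (280.9,151.2) in the top view, matching the prediction within a pixel. I'll move along the bore axis.

Request:
carry_out(
  increments=[
    {"x": 0.06,"y": -0.085,"z": 0.03,"ax": 0.01,"ay": 0,"az": 0,"jaw": 0},
    {"x": 0.06,"y": -0.085,"z": 0.2,"ax": 0.01,"ay": 0,"az": 0,"jaw": 0},
    {"x": 0.06,"y": -0.085,"z": 0.4,"ax": 0.01,"ay": 0,"az": 0,"jaw": 0},
    {"x": 0.06,"y": -0.085,"z": 0.6,"ax": 0.01,"ay": 0,"az": 0,"jaw": 0},
    {"x": 0.06,"y": -0.085,"z": 0.77,"ax": 0.01,"ay": 0,"az": 0,"jaw": 0},
    {"x": 0.06,"y": -0.085,"z": 0.77,"ax": 0.01,"ay": 0,"az": 0,"jaw": 0},
    {"x": 0.06,"y": -0.085,"z": 0.77,"ax": 0.01,"ay": 0,"az": 0,"jaw": 0},
    {"x": 0.06,"y": -0.085,"z": 0.77,"ax": 0.01,"ay": 0,"az": 0,"jaw": 0},
  ],
)

```text
clock: 10.35
position: [0.5852, 0.0362, 0.197]
eef_rot: [1.808, 1.951, 0.615]
force: [0.2, -1.0, -0.6]
width: 0.0101
```

```bash
python3 - <<'E'
from model import *
L=[]
for k in range(6):
    p,R=cur();L.append(rows(p,R,[(BORE-OB[:,2]*(.123),OB)],4)[0]);print((L[-1]*[80,80,80,60,60,60]).round(2))
    if k<4: 
        n=("side","top")[k%2];im,d=grab("11",n)
        print(n,proj(n,np.array([p+R[:,2]*.123,BORE])).round(1))
        x0,y0={"side":(300,180),"top":(250,110)}[n]
        cv2.imwrite(f"pics/z18{n}.png",cv2.resize(im[y0:y0+60,x0:x0+70,::-1],None,fx=10,fy=10,interpolation=cv2.INTER_CUBIC))
E
```

```text
[-1.140e+00  8.200e-01  2.576e+01 -2.000e-02  5.000e-02 -5.000e-02]
side [[327.7 214.3]
 [332.5 219.2]]
[-1.150e+00  5.300e-01  2.603e+01  2.000e-02  6.000e-02 -4.000e-02]
top [[278.1 144.1]
 [278.3 140.3]]
[-1.14  0.38 26.17  0.05  0.07 -0.04]
side [[327.8 214.1]
 [332.5 219.2]]
[-1.19  0.38 26.2   0.06  0.07 -0.03]
top [[278.1 144.1]
 [278.3 140.3]]
[-1.22  0.42 26.17  0.06  0.07 -0.03]
[-1.22  0.42 26.17  0.06  0.07 -0.03]
```

View pics/z18side.png

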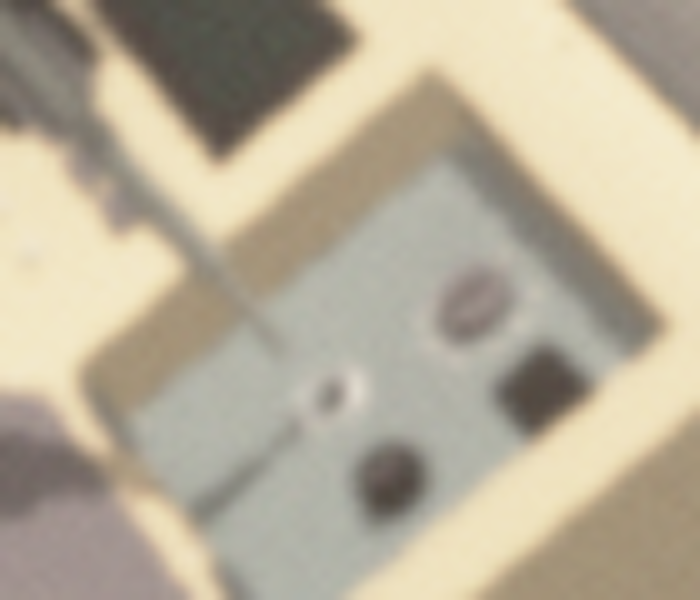

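View pics/z18top.png

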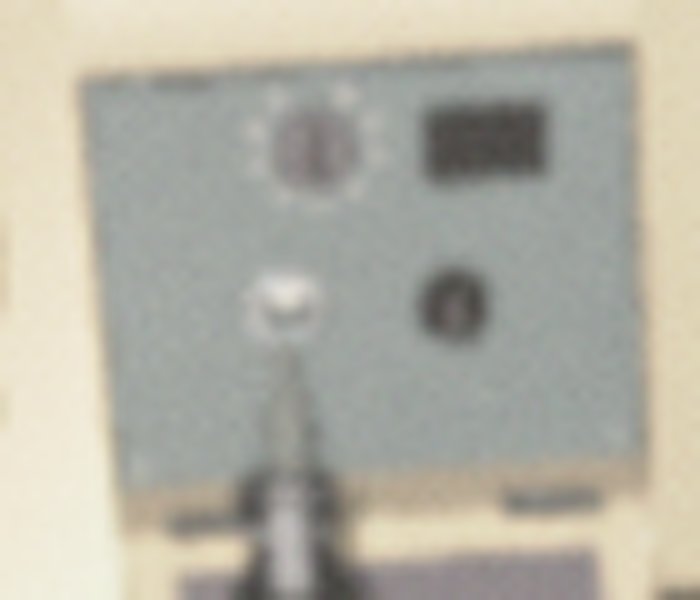

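```bash
python3 - <<'E'
from model import *
from scipy.optimize import least_squares
tri=lambda a,b:least_squares(lambda X:np.r_[proj("top",X)[0]-a,proj("side",X)[0]-b],[.67,.04,.075])
t=tri([278.55,144.05],[327.35,214.75]);b=tri([278.15,140.35],[332.85,218.9])
p,R=cur()
print(t.x,t.fun.round(2),b.x,b.fun.round(2));print("tool-frame tip->bore mm",(R.T@(b.x-t.x)*1000).round(1))
print("kinematic tip",p+R[:,2]*.123, (R.T@(b.x-p)*1000).round(1))
E
```

```text
[0.65504075 0.0404402  0.09574928] [-0.09  0.35  0.36 -0.06] [0.6714303  0.04188451 0.07632112] [ 0.06 -0.25 -0.25  0.05]
tool-frame tip->bore mm [ 0.2  2.3 25.4]
kinematic tip [0.65568937 0.04163089 0.09686679] [ -0.9   1.1 148.8]
```

Request:
carry_out(
  increments=[
    {"x": -0.005,"y": 0.018,"z": 0.08,"ax": 0,"ay": 0,"az": 0,"jaw": 0},
    {"x": -0.005,"y": 0.018,"z": 0.16,"ax": 0,"ay": 0,"az": 0,"jaw": 0},
    {"x": -0.005,"y": 0.018,"z": 0.24,"ax": 0,"ay": 0,"az": 0,"jaw": 0},
    {"x": -0.005,"y": 0.018,"z": 0.32,"ax": 0,"ay": 0,"az": 0,"jaw": 0},
    {"x": -0.005,"y": 0.018,"z": 0.4,"ax": 0,"ay": 0,"az": 0,"jaw": 0},
    {"x": -0.005,"y": 0.018,"z": 0.43,"ax": 0,"ay": 0,"az": 0,"jaw": 0},
    {"x": -0.005,"y": 0.018,"z": 0.43,"ax": 0,"ay": 0,"az": 0,"jaw": 0},
    {"x": -0.005,"y": 0.018,"z": 0.43,"ax": 0,"ay": 0,"az": 0,"jaw": 0},
  ],
)

```text
clock: 11.22
position: [0.6059, 0.0377, 0.1687]
eef_rot: [1.808, 1.952, 0.614]
force: [0.3, -0.2, -0.7]
width: 0.0102
```

```bash
python3 - <<'E'
from model import *
s=get_state();p,R=cur();f=s['force'];print("tool force",(R.T@f).round(2),"tip past mouth mm",(R.T@(p+R[:,2]*.123-BORE)*1000).round(2))
for n in("side","top"):
        im,d=grab("12",n)
        x0,y0={"side":(300,180),"top":(250,110)}[n]
        cv2.imwrite(f"pics/z19{n}.png",cv2.resize(im[y0:y0+60,x0:x0+70,::-1],None,fx=10,fy=10,interpolation=cv2.INTER_CUBIC))
s=get_state();p,R=cur();f=s['force'];print("tool force",(R.T@f).round(2),"tip past mouth mm",(R.T@(p+R[:,2]*.123-BORE)*1000).round(2))
E
```

```text
tool force [-0.24 -0.12  0.73] tip past mouth mm [ 1.04 -0.16  9.37]
tool force [ 1.05 -0.11  0.55] tip past mouth mm [0.95 0.38 8.93]
```

View pics/z19side.png

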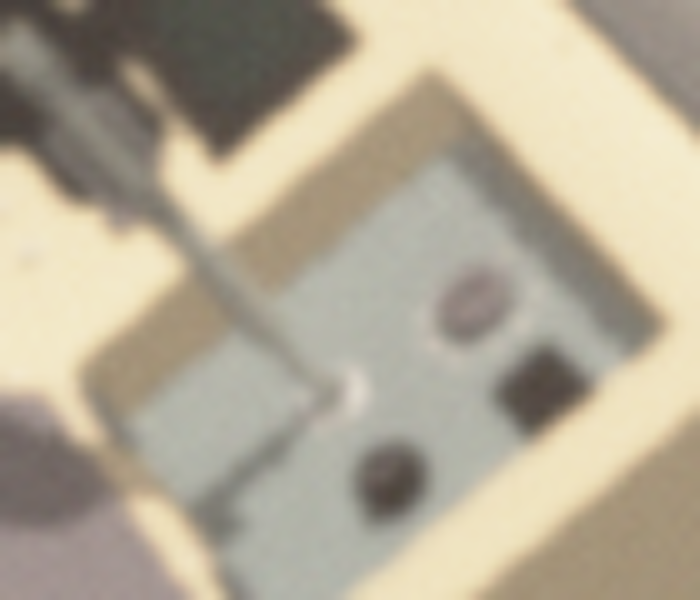

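View pics/z19top.png

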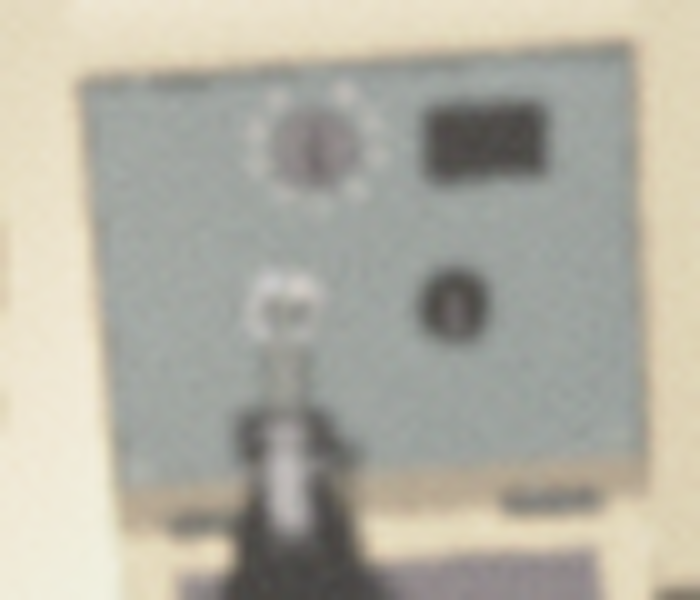

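The tip is inside the bore, about 9 mm past the mouth with no contact force. Now press.

Request:
carry_out(
  increments=[
    {"x": 0,"y": 0,"z": 0.03,"ax": 0,"ay": 0,"az": 0,"jaw": 0},
    {"x": 0,"y": 0,"z": 0.05,"ax": 0,"ay": 0,"az": 0,"jaw": 0},
    {"x": 0,"y": 0,"z": 0.07,"ax": 0,"ay": 0,"az": 0,"jaw": 0},
    {"x": 0,"y": 0,"z": 0.09,"ax": 0,"ay": 0,"az": 0,"jaw": 0},
    {"x": 0,"y": 0,"z": 0.11,"ax": 0,"ay": 0,"az": 0,"jaw": 0},
    {"x": 0,"y": 0,"z": 0.11,"ax": 0,"ay": 0,"az": 0,"jaw": 0},
    {"x": 0,"y": 0,"z": 0.11,"ax": 0,"ay": 0,"az": 0,"jaw": 0},
  ],
)

```text
clock: 11.9
position: [0.6112, 0.038, 0.1622]
eef_rot: [1.807, 1.951, 0.615]
force: [-1.9, -0.2, 3.4]
width: 0.0102
```

```bash
cat > st.py <<'E'
from model import *
for k in range(3):
    s=get_state();p,R=cur();f=s['force'];print("tool force",(R.T@f).round(2),"tip past mouth mm",(R.T@(p+R[:,2]*.123-BORE)*1000).round(2),s['width'])
    if k<2: get_image("side")
E
python3 st.py
```

```text
tool force [-0.1   0.42 -3.89] tip past mouth mm [ 0.88  0.58 17.69] 0.010207757732405412
tool force [-0.01  0.28 -3.65] tip past mouth mm [ 0.9   0.55 17.66] 0.010171172729203273
tool force [ 0.27 -0.26 -2.62] tip past mouth mm [ 0.89  0.54 17.65] 0.009972848387410724
```

Request:
carry_out(
  increments=[
    {"x": 0,"y": 0,"z": 0.015,"ax": 0,"ay": 0,"az": 0,"jaw": 0},
    {"x": 0,"y": 0,"z": 0.03,"ax": 0,"ay": 0,"az": 0,"jaw": 0},
    {"x": 0,"y": 0,"z": 0.04,"ax": 0,"ay": 0,"az": 0,"jaw": 0},
    {"x": 0,"y": 0,"z": 0.04,"ax": 0,"ay": 0,"az": 0,"jaw": 0},
  ],
)

```text
clock: 12.33
position: [0.613, 0.0382, 0.1601]
eef_rot: [1.807, 1.951, 0.616]
force: [-9.8, -0.5, 11.6]
width: 0.0104
```

```bash
python3 st.py
```

```text
tool force [  0.24  -1.32 -15.12] tip past mouth mm [ 0.96  0.92 20.43] 0.010423600224244413
tool force [ -0.06  -1.19 -13.7 ] tip past mouth mm [ 0.93  0.92 20.39] 0.009959172405272011
tool force [  0.04  -1.86 -13.13] tip past mouth mm [ 0.93  0.9  20.37] 0.010277656055817916
```

The force jumped from 3.5 N to about 13 N at 20.4 mm depth, which is the expected stop at 20 mm. One last look before handing in.

```bash
python3 - <<'E'
from model import *
im,d=grab("13","top");cv2.imwrite("pics/z20.png",cv2.resize(im[80:300,160:510,::-1],None,fx=2.2,fy=2.2))
grab("13","side")
E
python3 st.py
```

```text
tool force [ -0.39  -0.95 -12.44] tip past mouth mm [ 0.92  0.94 20.37] 0.010077874160584645
tool force [ -0.16  -0.3  -13.08] tip past mouth mm [ 0.94  0.9  20.37] 0.010372811584269843
tool force [  0.04  -1.2  -12.97] tip past mouth mm [ 0.95  0.89 20.36] 0.010272758068659448
```

View pics/z20.png

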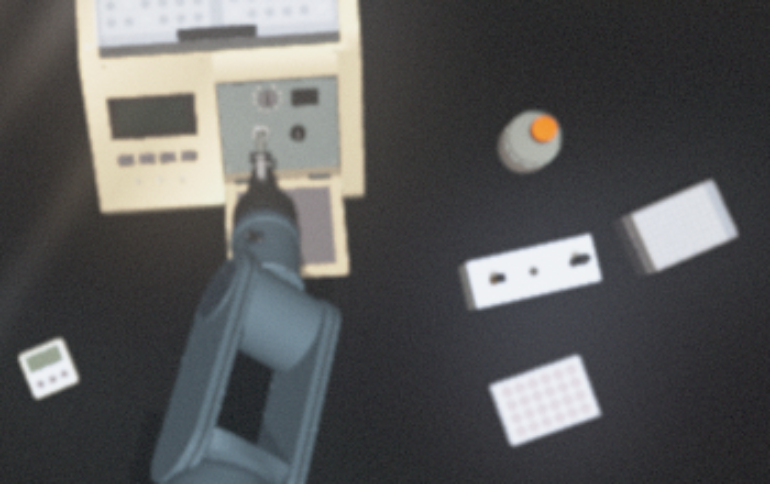

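View pics/side13.png

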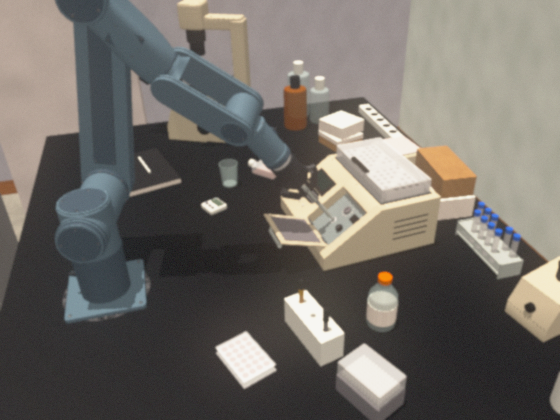

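The door is open, seen at about (295,228) in the side view. The probe is in the bore at about (335,215), the marker and brush are still in the block, and the bystanders have not moved. Handing in.

```bash
python3 -c "
from station import *
print(close_job())"
```

```text
the job is handed in; nothing more can be done
None
```

I opened the door by its bar and let it drop. I then took the steel probe from the middle bore and pushed its thin end through the panel bore onto the reset button. I handed the job in at about 13 s with the probe still gripped and pressing.

- **Button:** in the last checks the tip was about 20.4 mm past the bore mouth, against the 20 mm expected at full press. It was about 1.3 mm off the bore axis. The push along the probe rose from about 3.5 N part-way to a steady 13 N, as expected at the end stop.
- **Grip:** the fingers read a steady 10.2 mm on the 12 mm handle with the grip set to 70 N. I had no direct reading of grip force on the probe.
- **Scene:** the pictures showed the door lying open and the marker and brush still in the block. The loose objects looked unmoved; I checked that by eye and did not measure it. I also judged the door by picture and did not measure its angle.
- **Disagreements:** the probe tip and bore agreed between the cameras and the arm's own position to within about 2 mm. Arm positions read just after a move were out by up to about 7 mm, so I corrected the line-up before inserting the probe. My first set of moves was refused for missing fields, and nothing moved.

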